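# Hang the tealight in the lantern and bring the long lighter to its wick

### The arm

A 6-joint arm with a two-finger parallel gripper is mounted at the origin on the work surface. World frame = base frame: x ahead of the robot, y to its left, z up, the work surface at z = 0. Lengths are in m, angles in rad, forces in N, time in s.
With the tool pointing down it reaches from about 0.35 to 0.975 m from the base axis. Payload 4.9 kg.
Tool frame: the origin (TCP) lies on the centre line of the jaws, within the pads' length; the fingertips stand 11 mm ahead of it and the grasp point (between the pads) lies 8 mm behind it (manip.finger_overhang is the distance from the TCP to the fingertips, in m); y points along the fingers, z is the direction in which the jaws open and shut, and the axes are right-handed (so a half turn about y gives the same grasp; the last joint's range is limited). The gripper opens to 85 mm and grips with 20 to 120 N. Pads are 22 mm wide; open, the fingers measure 114 mm over their backs; the gripper's body (76 mm by 85 mm) begins 54 mm behind the grasp point. The pads swing forward as they close: fully open they stand 13 mm farther back than shut.
Start: joints at [1.13, 0.053, 1.613, -0, 1.476, -0.119], TCP at [0.198, 0.593, 0.242] pointing down, gripper open.
Joint ranges: [-3.01, 3.01], [-1.01, 2.22], [0.06, 2.58], [-1.02, 4.17], [0.09, 2.62], [-3.14, 3.14]. Speed limits (rad/s): [2.57, 2.57, 3.14, 3.14, 3.14, 3.14].

### API

Orientations are given as a unit quaternion [w, x, y, z].
In Python, from plant import readout, cams, workorder, manip gives the robot as it stands.
- The arm moves only by the tool play_rows, never from a script. Its arguments are lists of equal length, an entry for each row: "slide": the shift along the tool's x, y, z in cm, a list of three; "yaw": the turn about the tool's y in degrees; "grip": the closure, from -1 (fully open) to 1 (shut), so that 0 is half open. In form: {"slide": [[x, y, z], ...], "yaw": [yaw, ...], "grip": [grip, ...]}. A call has 1 to 12 rows; each row shifts and turns the commanded pose from where the row before left it, along the tool's axes as they then stand; what a row does not reach is not made up. A row lasts 1/10 s, in which the tool goes at most 50 mm and 8.59 degrees, less where a joint would pass 70% of its speed; a pose out of reach is approached as far as the arm can. A call with a gripper value outside its range is refused whole. The fingers move at their own pace and stop on an object; the grip force is fixed at half the most. Time passes only in rows, so rows that do not move let the fingers close. It gives the time, the measured TCP pose, the force and the opening at its end, in the units of the state.
- readout.state(): the state, without advancing time (a new reading comes with each control period).
- cams.grab_frame(name): name is "scene" or "side" or "wrist"; returns a dict with "image" (480x640x3 uint8, red, green, blue), "mtx" (3x3 intrinsics, pixels), "R" (3x3) and "t" (3): a world point X has camera coordinates R X + t; the wrist camera has in their place "mount" (4x4, takes a point from camera to tool coordinates, whose origin is the TCP and whose axes are the tool frame's). Camera axes: x right, y down, z forward; pixel columns grow to the right and rows downward; lengths in m; the calibration is good to about 2 mm. The wrist camera is an equidistant fisheye: a pixel r from the principal point sees the ray r / f radians off the axis. A picture is of the moment at which its call begins: read the wrist's pose just before it. There is no depth.
- workorder.job_done(): hands the job in, once; it reports no verdict.
The state is a dict: "time": time; "joint_pos": joint angles; "joint_vel": joint speeds; "joint_efforts": joint torques, N m; "tool_pos": TCP position; "tool_rot": TCP orientation; "contact_force": force on the tool from outside, world axes, zero at the start; "ft_torque": the same for the moment, N m; "gripper_width": opening from 0.0 (shut) to 1.0 (fully open).
Only numpy, scipy, OpenCV 4.12 (cv2) and the standard library are available. Lean on these libraries where they do the work, as an engineer would, in place of code of your own. Each camera call takes 0.05 s, during which the arm holds its last target.

### The job

Hook the tealight hanger over the lantern's steel rail, on the half of the rail away from the doorway, slide it along the rail (without lifting it off) to the engraved mark behind the doorway and let go of it. Then pick up the long lighter by its handle, tilt it nozzle-down and pass the nozzle diagonally through the narrow doorway, and finish while still holding it there, steady, with the nozzle tip right next to the wick and the lighter touching neither lantern nor tealight. Leave everything else on the table where it is.

Things in the scene. Friction and masses are not known exactly. Their poses are not given: they have to be found in the camera images.
- lantern: Fixed open-topped clear acrylic trough lantern, dark steel edges, foot 190 (x) x 300 (y) mm, walls to 178 mm. Origin: on the table under the rail's middle. Yaw within 0.25 rad: its +x side, with the doorway, faces away from the robot. Floor 10 mm thick; walls 5 mm thick at x = -100 and +70, y = +-140 mm. A steel rail, 12 mm diameter, runs along y at x = 0 between the end walls, axis 160 mm up.
- mark (a point): Point on the rail's axis at the engraved mark (thin dark band), 55 mm to +y of the rail's middle; axes as the lantern's: y along the rail, x toward the doorway.
- load (a point): Point on the rail's axis 60 mm to -y of its middle, on the half away from the doorway: a good place to hook on. The cup goes down inside the lantern on the -x side of the rail (97 mm from rail axis to wall) with the hook some 25 mm above its seat, then moves to +x until the hook is over the rail, then down.
- doorway (a point): Centre of the doorway in the +x wall: opening 46 mm wide (y), 70 mm high (sill 90 mm, head 160 mm over the table), 70 mm to +x of the mark and 35 mm below it. The glass door is fixed, folded back flat on the wall's outside on the doorway's -y side, standing out at most 20 mm. A small pointer on the wall's top edge over the doorway reaches 188 mm.
- hanger: Loose steel tealight hanger, about 0.18 kg, 190 mm tall, standing on its cup. Origin: centre of the cup's underside; z up. Cup 48 mm diameter, 20 mm high, holding a white tealight. A stem (18 mm wide, 4 mm thick) at x = -22 mm joins cup and hook. It hangs right with its x axis along the lantern's x axis, the stem on the robot's side.
- hook (a point): Point of the hanger at x = 0, y = 0, z = 130 mm, on the rail's axis when seated. The hook is an upside-down V, legs at 45 degrees, 24 mm long in y, lips at x = +-20 mm, z = 121 mm. Between the +x lip and the cup the hanger is open: the rail enters from the hanger's +x side and then sits up in the V. Pressed down hard, the V binds on the rail: slide it under little more than its own weight.
- tab (a point): Point in the grip tab on top of the hanger (10 mm in x, 24 mm in y, z = 142 to 190 mm), 172 mm above its underside, 18 mm below the tab's top, 42 mm above point hook.
- wick (a point): Tip of the wick, on the hanger's axis 30 mm above its underside.
- lighter: Loose long-reach lighter, about 0.09 kg, lying. Black handle 140 (x) x 22 (y) x 26 (z) mm, origin at the centre of the handle's underside, z up; the straight steel nozzle, 10 mm diameter, leaves the handle's -x end and ends at x = -200 mm, its axis 13 mm above the underside (a collar of 16 mm diameter on its first 12 mm).
- handle (a point): Centre of the lighter's handle, a good place to grip, close to its centre of mass.
- neck (a point): Point on the nozzle's axis 87 mm behind the tip.
- tip (a point): End of the lighter's nozzle, on its axis, 200 mm from the handle's centre.
- bowl: Bystander: black ceramic bowl, 120 mm across, 50 mm high; origin under its centre.
- lighter_case: Bystander: flat stainless case 58 x 38 x 13 mm; origin under its centre.
- tumbler1: Bystander: amber glass tumbler, 72 mm across, 85 mm high; origin under its centre.
- tumbler2: Bystander: a second such tumbler.
- coaster: Bystander: round cork coaster, 90 mm across, 8 mm high; origin under its centre.
There are look-alikes about, which are no part of the job. Leave any turquoise look-alike of the hanger alone.

How it is judged:
On the way, in this order (a step that is already met when the one before it is completed fails the run):
1. the hanger sits on the rail, on the half away from the doorway (x of hook in the frame of mark between -0.008 and 0.008 m and z of hook in the frame of mark between -0.007 and 0.007 m and contact force between hanger and lantern above 0.05 N and y of hook in the frame of lantern below 0 m), for 0.1 s.
2. the hanger hangs on the rail at the mark, let go (x of hook in the frame of mark between -0.008 and 0.008 m and z of hook in the frame of mark between -0.007 and 0.007 m and contact force between hanger and lantern above 0.2 N and y of hook in the frame of mark between -0.014 and 0.014 m and contact force between the fingers and hanger below 0.05 N), for 0.2 s.
At the end, for the whole second after the job is handed in: Hanger untouched, seated on the rail (8 mm across, 7 mm in height) within 14 mm of the mark; lighter gripped and still, touching neither lantern nor hanger, tip within 25 mm of the wick tip, site neck within 42 mm of the doorway centre; arm clear of the lantern (all of step 2 and distance between tip and wick below 0.025 m and distance between neck and doorway below 0.042 m and contact force between each of lighter, the arm and lantern below 0.05 N and contact force between lighter and hanger below 0.05 N and contact force between the fingers and lighter above 1 N and linear speed of lighter below 0.02 m/s and linear speed of hanger below 0.03 m/s); the arm keeps its last pose, push and grip.
It fails at once if the hanger is lifted off the rail, or lowered onto it, beyond the half away from the doorway (y of hook in the frame of lantern between 0.012 and 0.14 m and x of hook in the frame of mark between -0.09 and 0.09 m and z of hook in the frame of mark between 0.014 and 0.1 m).
It fails at once if a bystander is moved by more than 30 mm (distance of any of bowl, lighter_case, tumbler1, tumbler2, coaster from where it was at the start of the episode above 0.03 m).
It also fails if it takes over 70 s, if anything falls off the work surface, if the arm or the gripper's body presses on something with over 40 N, if the wrist force passes 120 N, or if a joint passes its speed limit or range.

## Working session

There is one attempt and no reset: what is moved stays moved. The work goes in short steps, Python scripts to look and compute and a tool call to move; the robot and the scene stay as the last step left them, time stands still between calls to the robot, and variables do not carry over. Pictures are saved under pics/ and viewed, and the job is handed in when it is done.

Besides the shell and the picture viewer there is one more tool, called after "Emit:" as name(argument=value, ...), one argument or row to a line, values as JSON. play_rows: Moves the arm, as the interface text tells. Its arguments: {"type":"object","properties":{"slide":{"type":"array","items":{"type":"array","items":{"type":"number"}}},"yaw":{"type":"array","items":{"type":"number"}},"grip":{"type":"array","items":{"type":"number"}}},"required":["slide","yaw","grip"]}

```bash
ls; mkdir -p pics
python3 - <<'E'
from plant import readout, cams, workorder, manip
import cv2
print(readout.state()); print([x for x in dir(manip) if x[0]!='_'])
for n in ["scene","side","wrist"]:
    f=cams.grab_frame(n); cv2.imwrite(f"pics/{n}0.png",f["image"][:,:,::-1])
    print(n,{k:v for k,v in f.items() if k!="image"})
E
```

```text
pics
{'time': 0.0, 'joint_pos': array([ 1.13001895e+00,  5.33357172e-02,  1.61433940e+00, -2.31671455e-05,
        1.47600675e+00, -1.19002100e-01]), 'joint_vel': array([ 3.46154663e-04, -1.35599670e-03,  2.64352250e-04, -9.77434716e-04,
       -1.07729553e-03,  4.19501037e-05]), 'joint_efforts': array([-2.37558939e-03, -3.93682694e+01, -3.70167017e+01, -1.97383479e-04,
        7.19238102e-03, -8.60017870e-07]), 'tool_pos': array([0.19739642, 0.59235316, 0.241049  ]), 'tool_rot': array([-0.69726242,  0.69868673, -0.11346996,  0.11307753]), 'contact_force': array([-0.99689183, -0.29494009, -0.30396363]), 'ft_torque': array([0.06976523, 0.0193807 , 0.04918228]), 'gripper_width': 0.9953749330426735}
['IKError', 'finger_overhang']
scene {'mtx': array([[579.95818526,   0.        , 311.12773357],
       [  0.        , 579.95818526, 252.08238371],
       [  0.        ,   0.        ,   1.        ]]), 'R': array([[ 6.53210030e-03,  9.99978665e-01, -3.23568943e-05],
       [ 8.60208016e-01, -5.63558444e-03, -5.09912159e-01],
       [-5.09901462e-01,  3.30296370e-03, -8.60226476e-01]]), 't': ar
[... 237 characters left out ...]
2, -0.6317258 , -0.00111695],
       [-0.39793237, -0.48692831, -0.77752855],
       [ 0.49064097,  0.6031777 , -0.62884665]]), 't': array([-0.39177781,  0.34630354,  1.13236422])}
wrist {'mtx': array([[371.64829954,   0.        , 316.90076589],
       [  0.        , 371.64829954, 243.19118777],
       [  0.        ,   0.        ,   1.        ]]), 'mount': array([[-1.59758631e-04,  9.46355206e-01,  3.23128147e-01,
        -8.25394222e-02],
       [ 8.97030050e-04, -3.23127885e-01,  9.46354883e-01,
        -1.30030796e-01],
       [ 9.99999585e-01,  4.41044018e-04, -7.97286589e-04,
         5.36319359e-04],
       [ 0.00000000e+00,  0.00000000e+00,  0.00000000e+00,
         1.00000000e+00]])}
```

View pics/scene0.png

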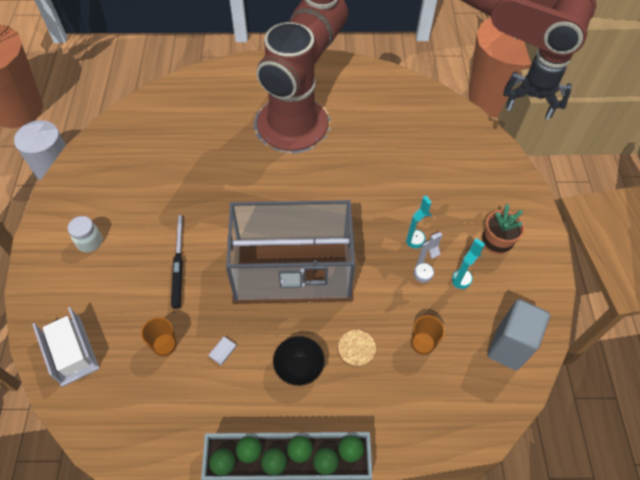

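View pics/side0.png

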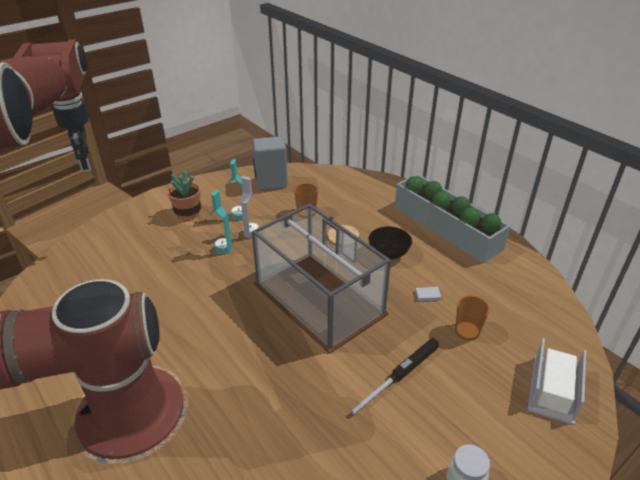

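View pics/wrist0.png

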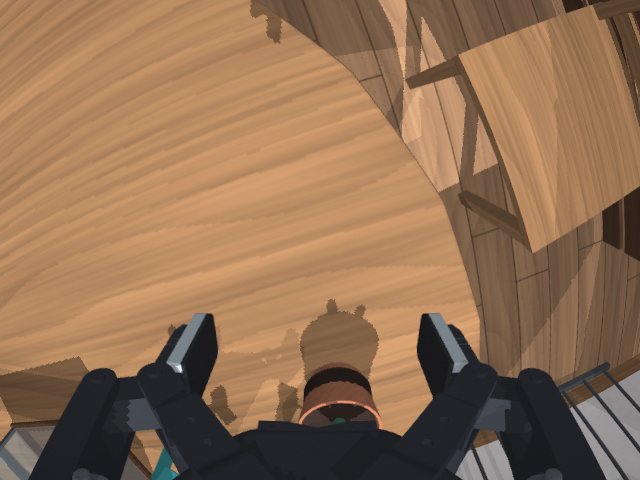

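Run:
```python
import cv2
a=cv2.imread('pics/scene0.png');b=cv2.imread('pics/side0.png')
def crop(im,x0,y0,w,h,s,n):
    c=cv2.resize(im[y0:y0+h,x0:x0+w],None,fx=s,fy=s,interpolation=cv2.INTER_CUBIC)
    for k in range(0,w,10):
        cv2.putText(c,str(x0+k),(k*s,8),0,.3,(0,0,255),1) if k%20==0 else 0
        cv2.line(c,(k*s,10),(k*s,14),(0,0,255),1)
    for k in range(0,h,10):
        cv2.putText(c,str(y0+k),(0,k*s+3),0,.3,(0,0,255),1) if k%20==0 else 0
    cv2.imwrite(n,c)
crop(a,220,190,145,120,5,'pics/c1.png')
crop(a,395,190,100,110,5,'pics/c2.png')
crop(b,245,200,150,150,4,'pics/c3.png')
crop(b,200,160,70,100,6,'pics/c4.png')
```

```text
(no output)
```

View pics/c1.png

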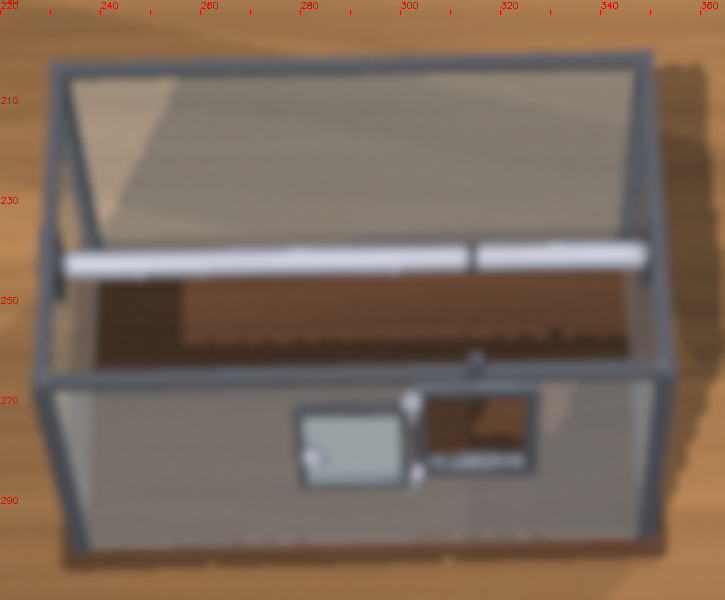

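View pics/c2.png

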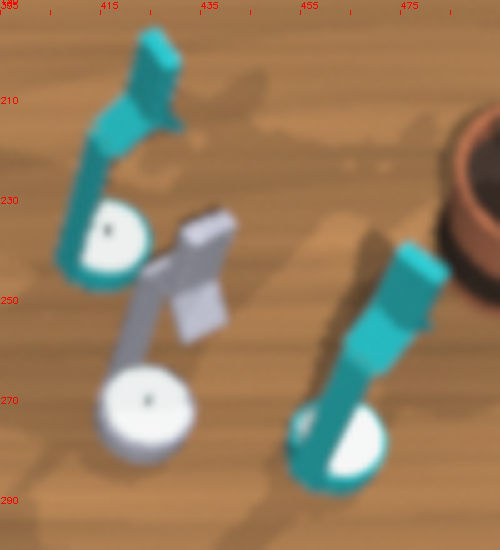

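View pics/c3.png

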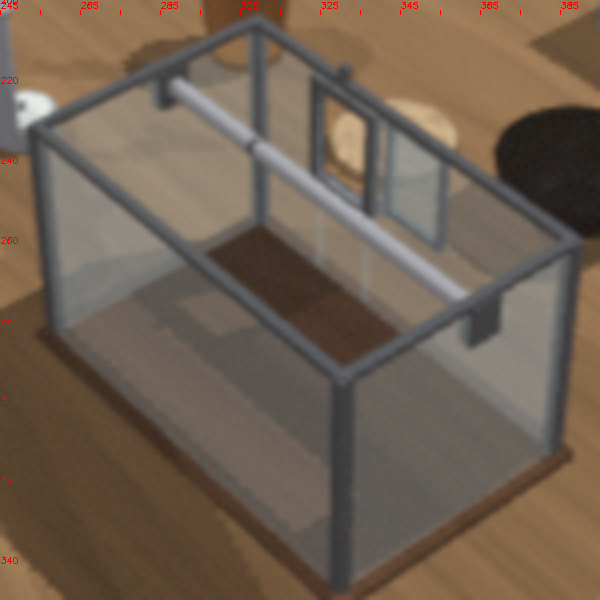

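View pics/c4.png

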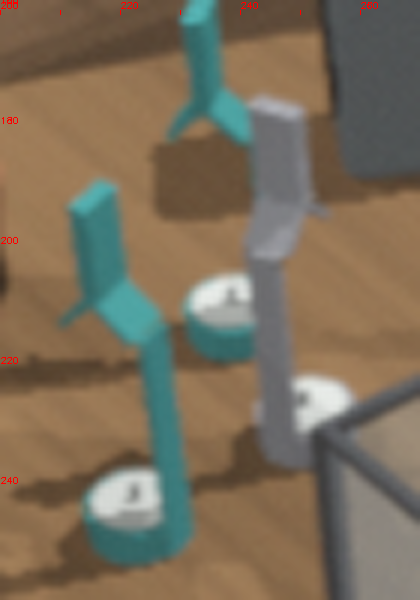

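```bash
cat > h.py <<'E'
import numpy as np,cv2
from scipy.optimize import least_squares
C={'scene':(np.array([[579.95818526,0,311.12773357],[0,579.95818526,252.08238371],[0,0,1]]),np.array([[6.53210030e-03,9.99978665e-01,-3.23568943e-05],[8.60208016e-01,-5.63558444e-03,-5.09912159e-01],[-5.09901462e-01,3.30296370e-03,-8.60226476e-01]]),np.array([-0.05440853,-0.38599105,1.74835203])),
'side':(np.array([[550.24261121,0,321.0085947],[0,550.24261121,242.28989547],[0,0,1]]),np.array([[0.77519112,-0.6317258,-0.00111695],[-0.39793237,-0.48692831,-0.77752855],[0.49064097,0.6031777,-0.62884665]]),np.array([-0.39177781,0.34630354,1.13236422]))}
def proj(c,X):
    K,R,t=C[c];p=K@(R@np.asarray(X)+t);return p[:2]/p[2]
def ray(c,uv):
    K,R,t=C[c];return -R.T@t, R.T@np.linalg.solve(K,[uv[0],uv[1],1])
def atz(c,uv,z):
    o,d=ray(c,uv);return o+d*(z-o[2])/d[2]
def pose(p,X,z0=0):
    c,s=np.cos(p[2]),np.sin(p[2]);return np.array([p[0]+c*X[0]-s*X[1],p[1]+s*X[0]+c*X[1],z0+X[2]])
def fit(obs,p0):
    f=lambda p:np.concatenate([proj(c,pose(p,X))-np.array(uv) for c,X,uv in obs])
    r=least_squares(f,p0,loss='soft_l1');return r.x,r.fun.reshape(-1,2) if 0 else f(r.x).reshape(-1,2)
def crop(im,x0,y0,w,h,s,n):
    c=cv2.resize(im[y0:y0+h,x0:x0+w],None,fx=s,fy=s,interpolation=cv2.INTER_CUBIC)
    for k in range(0,w,10):
        cv2.putText(c,str(x0+k),(k*s,8),0,.3,(0,0,255),1) if k%20==0 else 0
        cv2.line(c,(k*s,10),(k*s,14),(0,0,255),1)
    for k in range(0,h,10):
        cv2.putText(c,str(y0+k),(0,k*s+3),0,.3,(0,0,255),1) if k%20==0 else 0
    cv2.imwrite(n,c)
E
python3 - <<'E'
from h import *
np.set_printoptions(precision=4,suppress=True)
S='scene';D='side';z=.178
o=[(S,(-.1,-.14,z),(231.5,204)),(S,(-.1,.14,z),(349,202.5)),(S,(.07,-.14,z),(229,266)),(S,(.07,.14,z),(352.5,264)),(S,(0,.055,.164),(314.3,241.3)),
(S,(0,-.137,.163),(233,243)),(S,(0,.137,.163),(348.5,240.5)),
(D,(-.1,-.14,z),(330,293.7)),(D,(-.1,.14,z),(255,232)),(D,(.07,.14,z),(309.3,205.5)),(D,(.07,-.14,z),(388.8,260)),(D,(0,.055,.164),(309.3,236.8))]
p,r=fit(o,[.55,0,0]);print('lantern',p);print(r)
h=[(S,(0,0,.03),(424.6,270)),(S,(0,0,.19),(436.6,235.4)),(S,(0,-.012,.19),(432,237.5)),(S,(0,.012,.19),(441.5,233)),
(D,(0,0,.03),(249.7,226.5)),(D,(0,0,.19),(246.2,177.3))]
p,r=fit(h,[.55,.3,.3]);print('hanger',p);print(r)
a=cv2.imread('pics/scene0.png');b=cv2.imread('pics/side0.png')
crop(a,140,205,80,150,4,'pics/c5.png');crop(b,345,285,150,135,5,'pics/c6.png')
for n,uv,zz in [('bowl',(299,352),.05),('coaster',(357,347),.008),('tum1',(160,328),.085),('tum2',(430,324),.085),('case',(222,350),.013),('box',(520,320),.1),('planter',(287,440),.1)]: print(n,atz(S,uv,zz))
E
```

```text
lantern [0.5177 0.0033 0.0132]
[[-0.0183 -0.2456]
 [-0.0173 -0.6445]
 [-1.3465  0.0391]
 [ 0.5146 -0.1218]
 [-0.0189 -0.1099]
 [-1.6259 -0.1872]
 [ 1.114   0.322 ]
 [ 0.8379  0.6371]
 [-0.9047 -0.937 ]
 [ 0.2805 -0.87  ]
 [-0.2253 -0.0602]
 [-0.0072 -0.9148]]
hanger [0.5196 0.3368 0.4629]
[[ 0.1641 -0.5268]
 [ 0.0008  0.0691]
 [ 0.1563 -0.0114]
 [-0.4733  0.4579]
 [ 0.6381 -0.9427]
 [-0.7626  0.5773]]
bowl [0.7441 0.0218 0.05  ]
coaster [0.7164 0.1586 0.008 ]
tum1 [ 0.6978 -0.2937  0.085 ]
tum2 [0.692  0.3212 0.085 ]
case [ 0.7238 -0.1605  0.013 ]
box [0.6901 0.5225 0.1   ]
planter [ 0.9514 -0.0008  0.1   ]
```

View pics/c5.png

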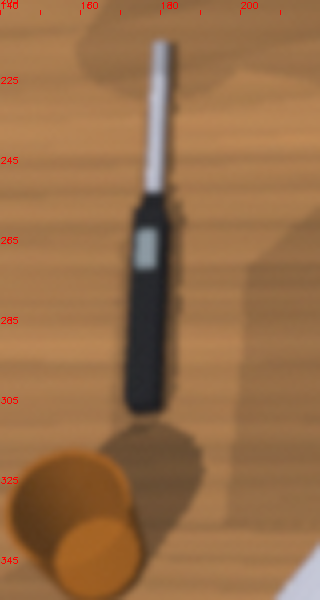

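View pics/c6.png

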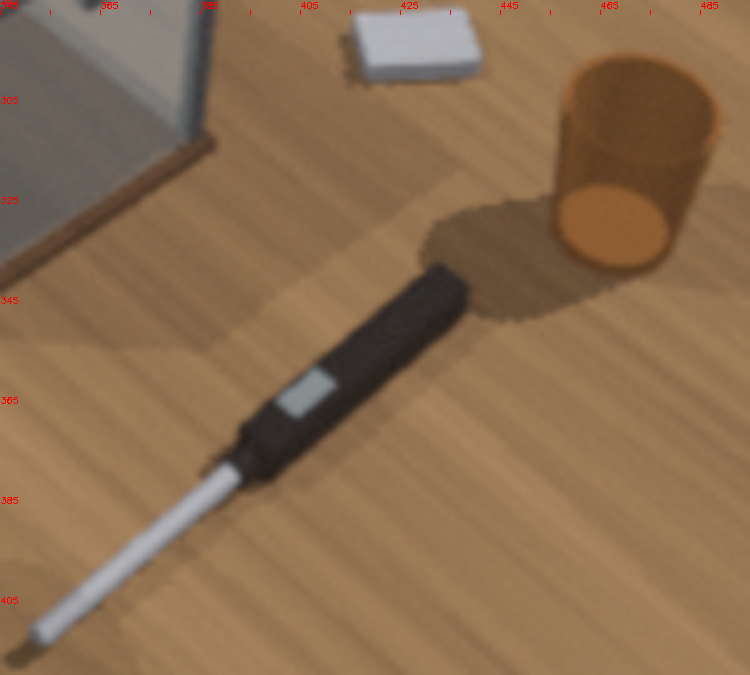

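Run:
```python
from h import *
np.set_printoptions(precision=4,suppress=True)
S='scene';D='side'
print('T1 wick',atz(S,(416.5,236),.03),'tabtop',atz(S,(428,201),.19))
print('T2 wick',atz(S,(462,279),.03),'tabtop',atz(S,(480,242),.19))
l=[(S,(-.2,0,.013),(180,215.5)),(S,(.07,0,.013),(175.5,307.5)),(S,(-.07,0,.02),(178,253.5)),(D,(-.2,0,.013),(353,411.5)),(D,(.07,-.011,.026),(438.5,343)),(D,(.07,.011,.026),(432,338.5))]
p,r=fit(l,[.65,-.25,0]);print('lighter',p);print(r)
```

```text
T1 wick [0.42   0.3259 0.03  ] tabtop [0.4232 0.3278 0.19  ]
T2 wick [0.5473 0.4267 0.03  ] tabtop [0.5377 0.433  0.19  ]
lighter [ 0.5402 -0.2872  0.0652]
[[ 0.3148  0.2342]
 [ 0.0865 -0.9954]
 [-0.3908  2.4911]
 [-1.2989  2.6994]
 [ 1.1895 -0.2961]
 [-0.0881 -1.2529]]
```

Emit:
play_rows(
  slide=[
    [0,0,0],
    [0,0,0],
    [0,0,0],
    [0,0,0],
    [0,0,0],
    [0,0,0],
  ],
  yaw=[7.5,7.5,7.5,7.5,7.5,7.6],
  grip=[-0.3,-0.3,-0.3,-0.3,-0.3,-0.3],
)

```text
time: 0.75
tool_pos: [0.1975, 0.5927, 0.2418]
tool_rot: [-0.6, 0.6, -0.374, 0.374]
contact_force: [-0.2, 0.4, -0.6]
gripper_width: 0.647
```

Emit:
play_rows(
  slide=[
    [3.7,0,1.7],
    [3.7,0,1.7],
    [3.7,0,1.7],
    [3.7,0,1.7],
    [3.7,0,1.7],
    [3.7,0,1.7],
    [3.7,0,1.7],
    [3.7,0,1.7],
    [3.7,0,1.7],
    [3.7,0,1.7],
    [0,0,0],
  ],
  yaw=[0,0,0,0,0,0,0,0,0,0,0],
  grip=[-0.3,-0.3,-0.3,-0.3,-0.3,-0.3,-0.3,-0.3,-0.3,-0.3,-0.3],
)

```text
time: 1.85
tool_pos: [0.5176, 0.3343, 0.2418]
tool_rot: [-0.6, 0.601, -0.373, 0.374]
contact_force: [-0.3, 0.5, -0.5]
gripper_width: 0.65
```

```bash
cat >> h.py <<'E'
def Rq(q):
    from scipy.spatial.transform import Rotation as Ro
    return Ro.from_quat([q[1],q[2],q[3],q[0]]).as_matrix()
def st():
    from plant import readout
    s=readout.state();R=Rq(s['tool_rot']);
    print('t',round(s['time'],2),'p',np.round(s['tool_pos'],4),'th',round(np.degrees(np.arctan2(R[1,2],R[0,2])),2),'ydir',np.round(R[:,1],3),'F',np.round(s['contact_force'],2),'w',round(s['gripper_width'],3),'q',np.round(s['joint_pos'],2))
    return s,R
def to(p,s,R):
    d=R.T@(np.array(p)-s['tool_pos'])*100;print('slide cm',np.round(d,2));return d
def shot(n,tag,c=None,k=3):
    from plant import cams
    f=cams.grab_frame(n);im=np.ascontiguousarray(f['image'][:,:,::-1]);cv2.imwrite(f'pics/{n}{tag}.png',im)
    if c: crop(im,*c,k,f'pics/{n}{tag}c.png')
    return f
def wproj(X,f,s,R):
    Xt=R.T@(np.asarray(X)-s['tool_pos']);M=f['mount'];Xc=M[:3,:3].T@(Xt-M[:3,3])
    r=np.hypot(Xc[0],Xc[1]);a=np.arctan2(r,Xc[2]);K=f['mtx']
    return np.array([K[0,2],K[1,2]])+K[0,0]*a*Xc[:2]/r
E
python3 - <<'E'
from h import *
s,R=st();to((.5196,.3368,.166),s,R)
f=shot('wrist','1')
for z in (.03,.19): print(wproj((.5196,.3368,z),f,s,R))
E
```

```text
t 1.85 p [0.5176 0.3343 0.2418] th 26.16 ydir [ 0.    -0.001 -1.   ] F [-0.28  0.51 -0.52] w 0.65 q [ 0.45  0.03  1.63 -0.    1.47 -0.  ]
slide cm [-0.15  7.58  0.29]
[319.27905451 207.58811788]
[320.83434192 277.56212566]
```

View pics/wrist1.png

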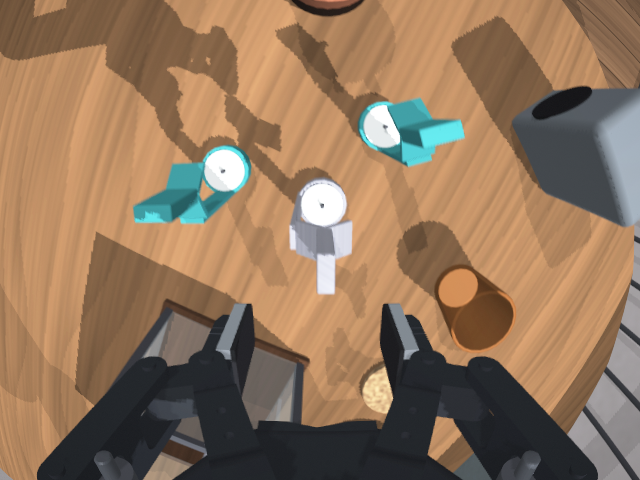

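Emit:
play_rows(
  slide=[
    [-0.35,0,0.55],
    [0,2,0],
    [0,2,0],
    [0,2,0],
    [0,1.4,0],
    [0,0,0],
  ],
  yaw=[0,0,0,0,0,0],
  grip=[-0.3,-0.3,-0.3,-0.3,-0.3,-0.3],
)

```text
time: 2.5
tool_pos: [0.5159, 0.3434, 0.1654]
tool_rot: [-0.6, 0.603, -0.373, 0.371]
contact_force: [-0.1, 0.6, -0.9]
gripper_width: 0.651
```

Run:
```python
from h import *
s,R=st()
f=shot('wrist','2')
shot('side','2',(190,150,120,110),6)
```

```text
t 2.5 p [0.5159 0.3434 0.1654] th 26.56 ydir [-0.005 -0.002 -1.   ] F [-0.1   0.6  -0.86] w 0.651 q [0.47 0.1  1.69 0.   1.35 0.  ]
```

View pics/wrist2.png

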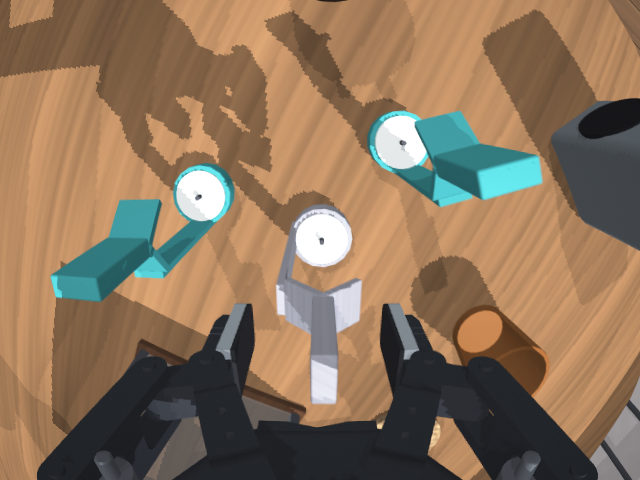

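View pics/side2c.png

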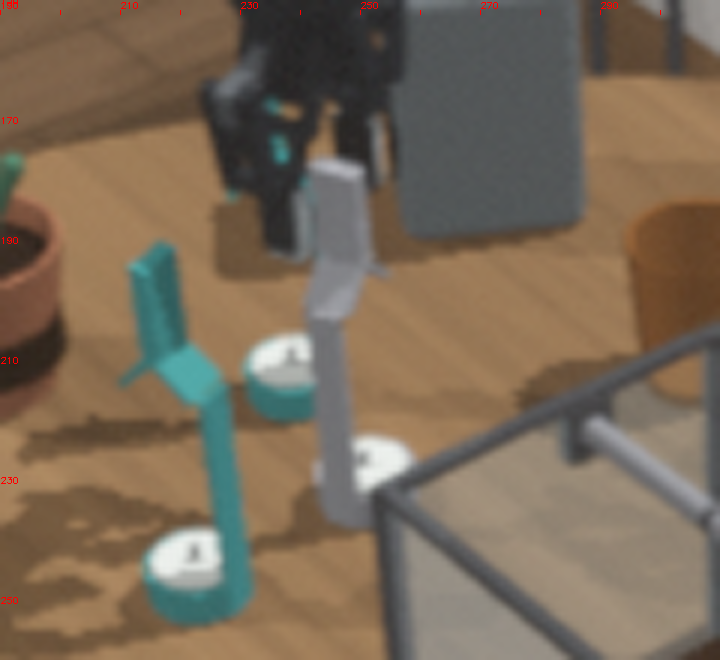

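Run:
```python
from h import *
s,R=st()
from plant import cams
f=cams.grab_frame('wrist')
print(f['mount'])
for p in ((.5196,.3368),(.521,.3399),s['tool_pos'][:2]):
  for z in (.03,.142,.19): print(p,z,wproj((*p,z),f,s,R))
```

```text
t 2.6 p [0.5178 0.3437 0.1686] th 26.52 ydir [ 0.  0. -1.] F [-0.68 -0.16  0.18] w 0.653 q [0.47 0.1  1.69 0.   1.35 0.  ]
[[-1.59920216e-04  9.46155901e-01  3.23711267e-01 -8.31287681e-02]
 [ 5.90207774e-04 -3.23711126e-01  9.46155779e-01 -1.30029549e-01]
 [ 9.99999813e-01  3.42366343e-04 -5.06660616e-04  8.87404967e-04]
 [ 0.00000000e+00  0.00000000e+00  0.00000000e+00  1.00000000e+00]]
(0.5196, 0.3368) 0.03 [313.99376567 241.04405048]
(0.5196, 0.3368) 0.142 [312.20558618 314.79665014]
(0.5196, 0.3368) 0.19 [310.73312339 378.12790948]
(0.521, 0.3399) 0.03 [317.45415841 238.36703787]
(0.521, 0.3399) 0.142 [317.66658201 310.95019834]
(0.521, 0.3399) 0.19 [317.83854397 373.7471794 ]
[0.51776309 0.34374238] 0.03 [315.89790408 232.23276131]
[0.51776309 0.34374238] 0.142 [315.1929721  302.02461809]
[0.51776309 0.34374238] 0.19 [314.59465119 363.43283674]
```

Emit:
play_rows(
  slide=[
    [0.35,0,0.3],
    [0,0,0],
  ],
  yaw=[0,0],
  grip=[-0.3,-0.3],
)

```text
time: 2.85
tool_pos: [0.5234, 0.3414, 0.1697]
tool_rot: [0.602, -0.6, 0.372, -0.373]
contact_force: [-0.0, 0.3, 0.5]
gripper_width: 0.652
```

Run:
```python
from h import *
s,R=st()
f=shot('wrist','3',(230,200,180,220),3)
for i in range(2): s,R=st();shot('wrist','x')
```

```text
t 2.85 p [0.5234 0.3414 0.1697] th 26.44 ydir [ 0.002  0.001 -1.   ] F [-0.04  0.34  0.53] w 0.652 q [ 0.46  0.1   1.68 -0.    1.35 -0.  ]
t 2.9 p [0.5231 0.3413 0.1694] th 26.44 ydir [ 0.002  0.001 -1.   ] F [-0.28  0.45 -0.42] w 0.652 q [ 0.46  0.1   1.68  0.    1.35 -0.  ]
t 2.95 p [0.5229 0.3412 0.1691] th 26.44 ydir [ 0.001  0.001 -1.   ] F [ 0.43 -0.86 -0.3 ] w 0.652 q [ 0.46  0.1   1.68  0.    1.35 -0.  ]
```

View pics/wrist3c.png

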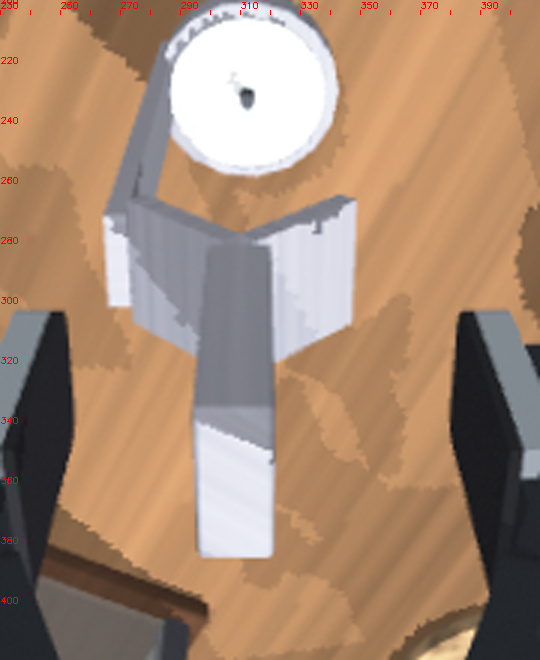

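Emit:
play_rows(
  slide=[
    [0,0.3,-0.2],
    [0,0,0],
    [0,0,0],
    [0,0,0],
    [0,0,0],
    [0,0,0],
  ],
  yaw=[0,0,0,0,0,0],
  grip=[-0.3,1,1,1,1,1],
)

```text
time: 3.6
tool_pos: [0.5206, 0.3404, 0.1653]
tool_rot: [0.601, -0.601, 0.372, -0.372]
contact_force: [0.8, 0.4, -0.2]
gripper_width: 0.112
```

Run:
```python
from h import *
s,R=st()
f=shot('wrist','4')
```

```text
t 3.6 p [0.5206 0.3404 0.1653] th 26.46 ydir [ 0.  0. -1.] F [ 0.76  0.42 -0.21] w 0.112 q [ 0.46  0.1   1.69  0.    1.35 -0.  ]
```

View pics/wrist4.png

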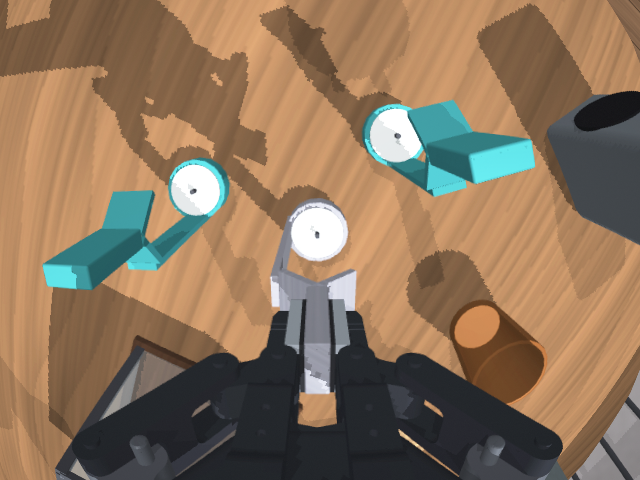

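Emit:
play_rows(
  slide=[
    [0,-2,0],
    [0,-4,0],
    [0,-4,0],
    [0,-4,0],
    [0,-4,0],
    [0,-2.5,0],
    [0,0,0],
    [0,0,0],
    [0,0,0],
    [0,0,0],
    [0,0,0],
  ],
  yaw=[0,0,0,0,0,0,6.4,6.4,6.4,6.5,0],
  grip=[1,1,1,1,1,1,1,1,1,1,1],
)

```text
time: 4.75
tool_pos: [0.5203, 0.3402, 0.3694]
tool_rot: [-0.503, 0.504, -0.497, 0.496]
contact_force: [0.2, -0.4, -1.5]
gripper_width: 0.108
```

Emit:
play_rows(
  slide=[
    [2,0,-0.5],
    [4,0,-0.6],
    [4,0,-0.6],
    [4,0,-0.6],
    [4,0,-0.6],
    [4,0,-0.6],
    [4,0,-0.6],
    [4,0,-0.6],
    [4,0,-0.6],
    [4,0,-0.6],
    [1.7,0,0],
    [0,0,0],
  ],
  yaw=[0,0,0,0,0,0,0,0,0,0,0,0],
  grip=[1,1,1,1,1,1,1,1,1,1,1,1],
)

```text
time: 5.95
tool_pos: [0.4665, -0.0594, 0.3699]
tool_rot: [-0.503, 0.503, -0.497, 0.497]
contact_force: [-0.2, 0.5, -2.4]
gripper_width: 0.106
```

Run:
```python
from h import *
s,R=st();to((.4685,-.0574,.25),s,R)
shot('scene','5',(210,120,170,180),4)
shot('side','5',(230,130,180,190),4)
st()
```

```text
t 5.95 p [ 0.4665 -0.0594  0.3699] th 0.66 ydir [-0.001 -0.    -1.   ] F [-0.23  0.52 -2.38] w 0.106 q [-0.28 -0.37  1.78 -0.    1.73 -0.3 ]
slide cm [-0.2  11.99  0.21]
t 6.05 p [ 0.4667 -0.0573  0.37  ] th 0.81 ydir [-0.     0.001 -1.   ] F [-0.03 -0.02 -1.9 ] w 0.109 q [-0.28 -0.37  1.78  0.    1.73 -0.29]
```

View pics/scene5c.png

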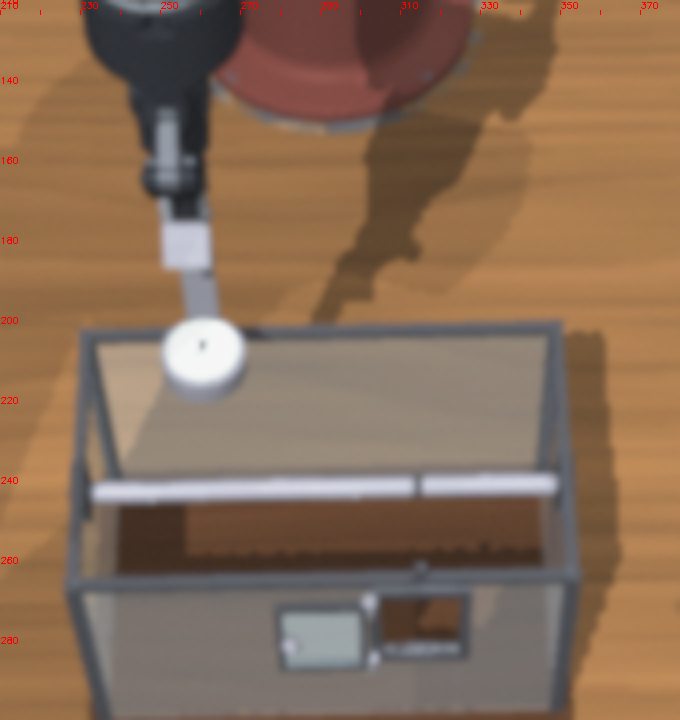

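View pics/side5c.png

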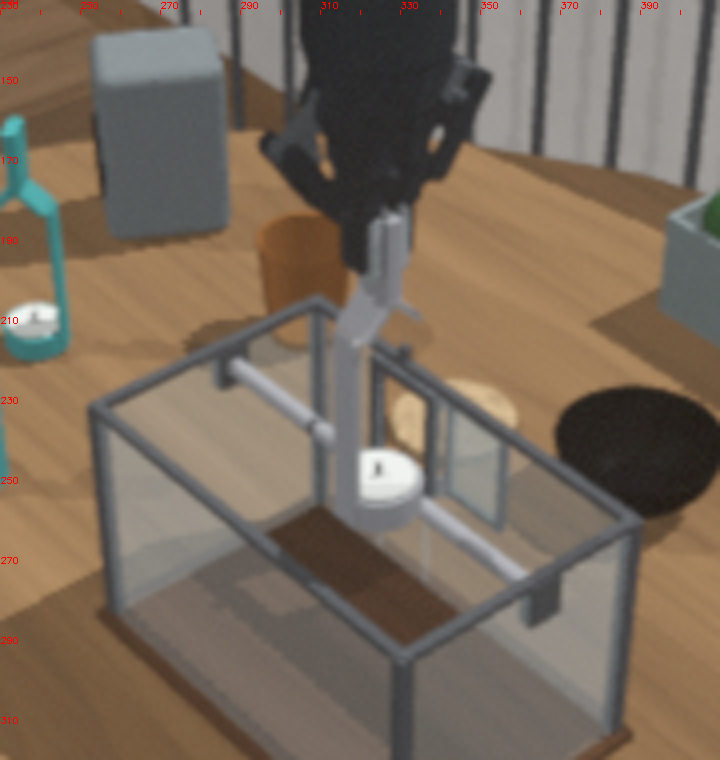

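Run:
```python
from h import *
P=(.4667,-.0580,.370-.1353)
print(proj('scene',P),proj('side',P))
f=lambda X:np.r_[proj('scene',X)-[260.4,206.3],proj('side',X)-[324.4,247]]
r=least_squares(f,P);print(r.x,r.fun)
# rail location near load triangulate: mark
f=lambda X:np.r_[proj('scene',X)-[314.3,241.3],proj('side',X)-[309.3,236.8]]
r=least_squares(f,P);print('mark',r.x,r.fun)
```

```text
[262.64635329 206.03240851] [323.98759126 245.25141542]
[ 0.46532527 -0.06243348  0.23289878] [ 0.36317568 -0.29484019  0.40558788  0.17741407]
mark [0.51628774 0.05810638 0.16192131] [-0.12864103  0.1098947  -0.15830312 -0.07391653]
```

Emit:
play_rows(
  slide=[
    [0,2,0],
    [0,3,0],
    [0,3,0],
    [0,3,0],
    [0,2.5,0],
    [0,1.5,0],
    [0,0,0],
  ],
  yaw=[0,0,0,0,0,0,0],
  grip=[1,1,1,1,1,1,1],
)

```text
time: 6.75
tool_pos: [0.4656, -0.0561, 0.2177]
tool_rot: [-0.503, 0.505, -0.498, 0.495]
contact_force: [-0.3, -0.1, -1.5]
gripper_width: 0.112
```

Run:
```python
from h import *
s,R=st();to((.5185,-.0567,.22),s,R)
shot('scene','6',(220,150,150,160),4)
shot('side','6',(240,150,160,180),4)
st()
```

```text
t 6.75 p [ 0.4656 -0.0561  0.2177] th 0.89 ydir [-0.005  0.002 -1.   ] F [-0.29 -0.08 -1.51] w 0.112 q [-0.28 -0.32  1.99  0.    1.47 -0.29]
slide cm [ 0.14 -0.26  5.29]
t 6.85 p [ 0.4673 -0.057   0.2212] th 0.84 ydir [ 0.001 -0.    -1.   ] F [-0.45 -0.85 -2.03] w 0.111 q [-0.28 -0.32  1.98  0.    1.47 -0.29]
```

View pics/scene6c.png

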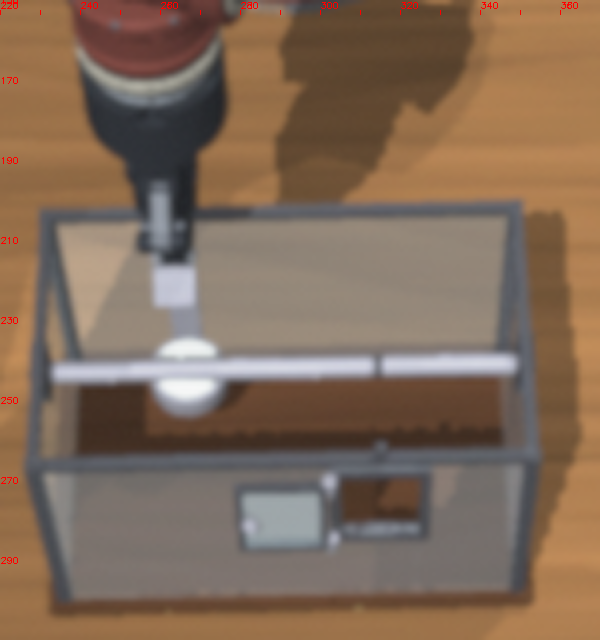

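View pics/side6c.png

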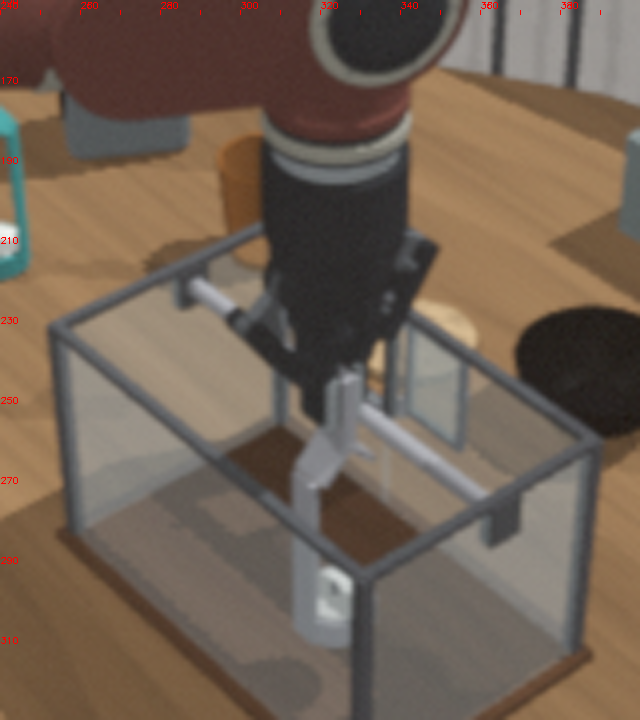

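Emit:
play_rows(
  slide=[
    [0,0,1.5],
    [0,0,2],
    [0,0,1.6],
    [0,0,0],
    [0,0,0],
  ],
  yaw=[0,0,0,0,0],
  grip=[1,1,1,1,1],
)

```text
time: 7.35
tool_pos: [0.5184, -0.0568, 0.2218]
tool_rot: [0.504, -0.503, 0.496, -0.497]
contact_force: [-0.7, -0.2, -2.9]
gripper_width: 0.107
```

Run:
```python
from h import *
s,R=st();to((.5185,-.0567,.195),s,R)
f=shot('wrist','7')
shot('scene','7',(220,170,150,130),5)
st()
```

```text
t 7.35 p [ 0.5184 -0.0568  0.2218] th 0.79 ydir [ 0.002 -0.    -1.   ] F [-0.66 -0.15 -2.93] w 0.107 q [-0.25 -0.19  1.87 -0.    1.45 -0.27]
slide cm [-0.01  2.68  0.01]
t 7.45 p [ 0.5177 -0.0568  0.2211] th 0.77 ydir [ 0.001 -0.    -1.   ] F [ 0.12  0.84 -2.02] w 0.111 q [-0.25 -0.19  1.88 -0.    1.45 -0.27]
```

View pics/wrist7.png

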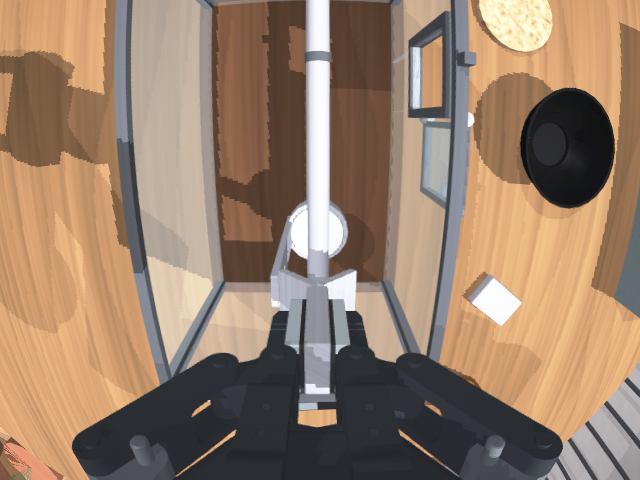

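View pics/scene7c.png

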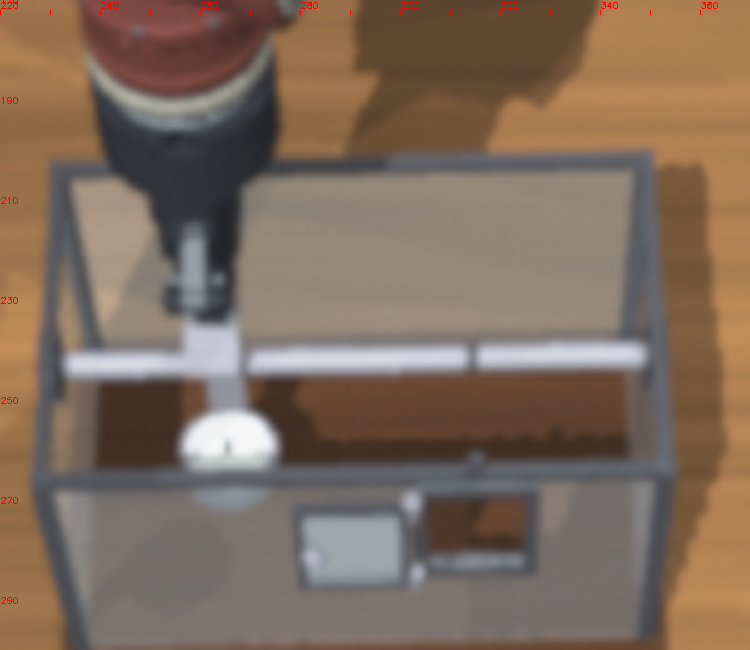

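Emit:
play_rows(
  slide=[
    [0,1,0],
    [0,1,0],
    [0,0,0],
    [0,0,0],
  ],
  yaw=[0,0,0,0],
  grip=[1,1,1,1],
)

```text
time: 7.85
tool_pos: [0.5172, -0.0567, 0.1995]
tool_rot: [-0.503, 0.504, -0.497, 0.496]
contact_force: [-0.4, 0.3, -2.5]
gripper_width: 0.111
```

Emit:
play_rows(
  slide=[
    [0,0.2,0],
    [0,0,0],
    [0,0,0],
  ],
  yaw=[0,0,0],
  grip=[1,1,1],
)

```text
time: 8.15
tool_pos: [0.5178, -0.0567, 0.1984]
tool_rot: [0.503, -0.503, 0.497, -0.497]
contact_force: [0.1, 0.0, -1.8]
gripper_width: 0.105
```

Emit:
play_rows(
  slide=[
    [0,0.15,0],
    [0,0,0],
    [0,0,0],
  ],
  yaw=[0,0,0],
  grip=[1,1,1],
)

```text
time: 8.45
tool_pos: [0.5178, -0.0567, 0.1968]
tool_rot: [-0.503, 0.503, -0.497, 0.497]
contact_force: [0.3, 0.7, -1.8]
gripper_width: 0.11
```

Emit:
play_rows(
  slide=[
    [0,0.1,0],
    [0,0,0],
  ],
  yaw=[0,0],
  grip=[1,1],
)

```text
time: 8.65
tool_pos: [0.5181, -0.0568, 0.1961]
tool_rot: [0.504, -0.503, 0.496, -0.497]
contact_force: [0.9, -0.6, -2.1]
gripper_width: 0.106
```

Emit:
play_rows(
  slide=[
    [0,0.1,0],
    [0,0,0],
  ],
  yaw=[0,0],
  grip=[1,1],
)

```text
time: 8.85
tool_pos: [0.5185, -0.0568, 0.1957]
tool_rot: [0.504, -0.503, 0.496, -0.497]
contact_force: [2.0, -0.3, 1.5]
gripper_width: 0.106
```

Emit:
play_rows(
  slide=[
    [0,0.1,0],
    [0,0,0],
  ],
  yaw=[0,0],
  grip=[1,1],
)

```text
time: 9.05
tool_pos: [0.5188, -0.0569, 0.1952]
tool_rot: [0.504, -0.503, 0.496, -0.498]
contact_force: [1.2, 0.4, 4.9]
gripper_width: 0.112
```

Emit:
play_rows(
  slide=[
    [0,-0.12,0],
    [-0.5,0,0],
    [-1,0,0],
    [-1,0,0],
    [-1,0,0],
    [0,0,0],
  ],
  yaw=[0,0,0,0,0,0],
  grip=[1,1,1,1,1,1],
)

```text
time: 9.65
tool_pos: [0.518, -0.0211, 0.1954]
tool_rot: [0.504, -0.503, 0.496, -0.497]
contact_force: [4.3, 0.6, 2.1]
gripper_width: 0.106
```

Run:
```python
from h import *
s,R=st();to((.517,.0583,.195),s,R)
f=shot('wrist','8')
st()
```

```text
t 9.65 p [ 0.518  -0.0211  0.1954] th 0.82 ydir [ 0.002  0.    -1.   ] F [4.27 0.6  2.1 ] w 0.106 q [-0.18 -0.17  1.91  0.    1.4  -0.2 ]
slide cm [-7.94  0.05  0.01]
t 9.7 p [ 0.518  -0.0211  0.1955] th 0.8 ydir [ 0.002  0.001 -1.   ] F [3.88 1.63 3.2 ] w 0.106 q [-0.19 -0.17  1.91  0.    1.4  -0.2 ]
```

View pics/wrist8.png

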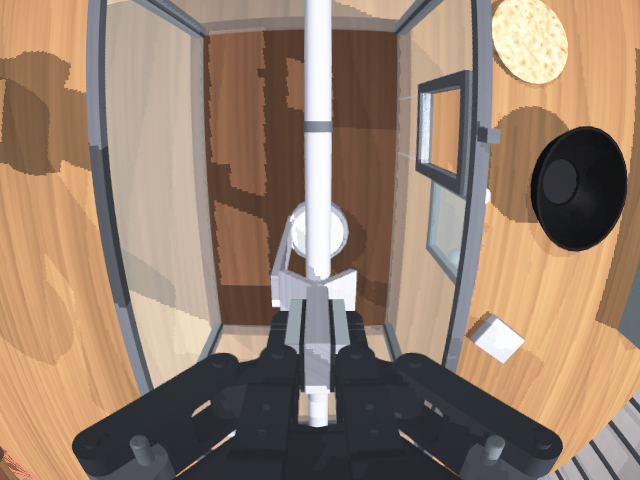

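```bash
cat >> h.py <<'E'
def wray(uv,f,s,R,z):
    K=f['mtx'];d=np.array([uv[0]-K[0,2],uv[1]-K[1,2]]);r=np.linalg.norm(d);a=r/K[0,0]
    v=np.r_[np.sin(a)*d/r,np.cos(a)];M=f['mount'];o=R@M[:3,3]+s['tool_pos'];w=R@(M[:3,:3]@v)
    return o+w*(z-o[2])/w[2]
E
python3 - <<'E'
from h import *
s,R=st()
from plant import cams
f=cams.grab_frame('wrist');print(wray((318,126.5),f,s,R,.165))
E
```

```text
t 9.7 p [ 0.518  -0.0211  0.1955] th 0.8 ydir [ 0.002  0.001 -1.   ] F [3.88 1.63 3.2 ] w 0.106 q [-0.19 -0.17  1.91  0.    1.4  -0.2 ]
[0.51820607 0.05987837 0.165     ]
```

Emit:
play_rows(
  slide=[
    [0,-0.06,0.08],
    [-1,0,0],
    [-1.5,0,0],
    [-1.5,0,0],
    [-1,0,0],
    [-0.5,0,0],
    [0,0,0],
    [0,0,0],
  ],
  yaw=[0,0,0,0,0,0,0,0],
  grip=[1,1,1,1,1,1,1,1],
)

```text
time: 10.55
tool_pos: [0.5173, 0.0344, 0.1955]
tool_rot: [0.504, -0.503, 0.497, -0.496]
contact_force: [3.0, 4.1, -0.2]
gripper_width: 0.112
```

Run:
```python
from h import *
s,R=st();to((.517,.0583,.195),s,R)
f=shot('wrist','9',(230,160,180,200),3)
print(wray((318,210),f,s,R,.165))
st()
```

```text
t 10.55 p [0.5173 0.0344 0.1955] th 0.79 ydir [-0.     0.003 -1.   ] F [ 3.04  4.13 -0.18] w 0.112 q [-0.08 -0.17  1.91  0.    1.41 -0.09]
slide cm [-2.39  0.06  0.01]
[0.51796994 0.07865062 0.165     ]
t 10.6 p [0.5173 0.0343 0.1955] th 0.78 ydir [-0.     0.003 -1.   ] F [4.04 3.49 1.49] w 0.11 q [-0.08 -0.17  1.91  0.    1.41 -0.09]
```

View pics/wrist9c.png

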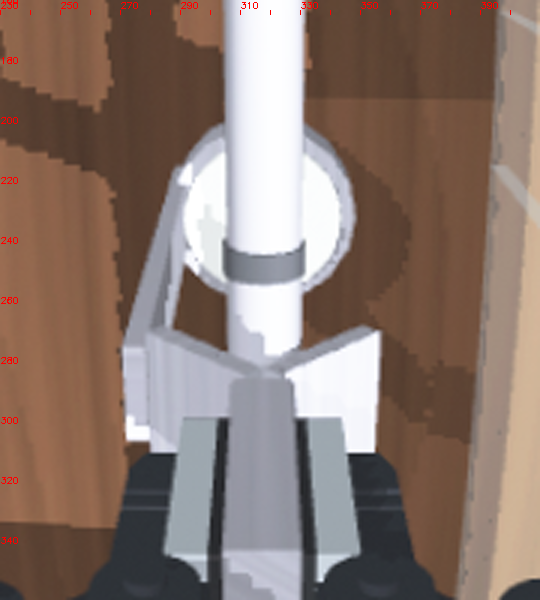

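Emit:
play_rows(
  slide=[
    [-0.8,-0.05,0],
    [-1,0,0],
    [-0.75,0,0],
    [0,0,0],
    [0,0,0],
  ],
  yaw=[0,0,0,0,0],
  grip=[1,1,1,1,1],
)

```text
time: 11.1
tool_pos: [0.5167, 0.0597, 0.1957]
tool_rot: [0.504, -0.503, 0.497, -0.496]
contact_force: [1.4, 1.6, -0.7]
gripper_width: 0.107
```

Run:
```python
from h import *
s,R=st();to((.517,.060,.195),s,R)
f=shot('wrist','10',(230,160,180,200),3)
shot('scene','10',(220,170,150,130),5)
st()
```

```text
t 11.1 p [0.5167 0.0597 0.1957] th 0.81 ydir [-0.001  0.002 -1.   ] F [ 1.37  1.63 -0.66] w 0.107 q [-0.03 -0.17  1.9   0.    1.41 -0.04]
slide cm [-0.03  0.07  0.03]
t 11.2 p [0.5167 0.0592 0.1957] th 0.78 ydir [-0.001  0.001 -1.   ] F [ 1.72  1.37 -1.43] w 0.105 q [-0.03 -0.17  1.9   0.    1.41 -0.04]
```

View pics/wrist10c.png

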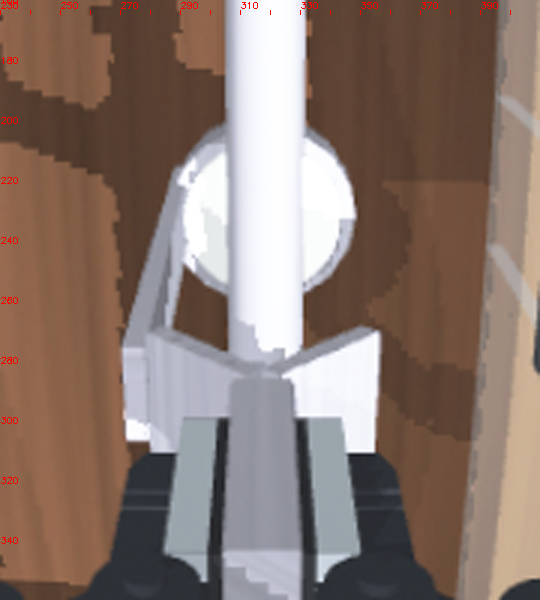

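View pics/scene10c.png

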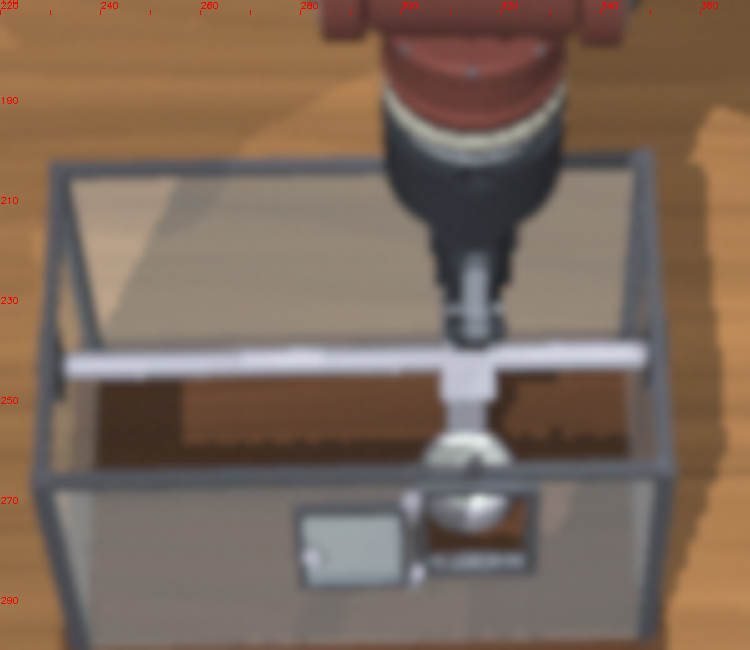

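Emit:
play_rows(
  slide=[
    [0,0,0],
    [0,0,0],
    [0,0,0],
    [0,0,0],
    [0,0,0],
    [0,-1,0],
    [0,-2,0],
    [0,-3,0],
    [0,-3,0],
  ],
  yaw=[0,0,0,0,0,0,0,0,0],
  grip=[-0.1,-0.1,-0.1,-0.1,-0.1,-0.1,-0.1,-0.1,-0.1],
)

```text
time: 12.1
tool_pos: [0.5168, 0.0587, 0.2875]
tool_rot: [-0.503, 0.503, -0.497, 0.497]
contact_force: [-0.0, -0.2, -0.2]
gripper_width: 0.553
```

Run:
```python
from h import *
s,R=st()
f=shot('wrist','11')
shot('side','11',(240,180,160,150),4)
st()
```

```text
t 12.1 p [0.5168 0.0587 0.2875] th 0.76 ydir [-0. -0. -1.] F [-0.05 -0.21 -0.18] w 0.553 q [-0.03 -0.22  1.8  -0.    1.57 -0.04]
t 12.2 p [0.5194 0.0587 0.2927] th 0.77 ydir [ 0.01 -0.   -1.  ] F [ 0.5  -0.18  0.04] w 0.549 q [-0.03 -0.23  1.79 -0.    1.57 -0.04]
```

View pics/wrist11.png

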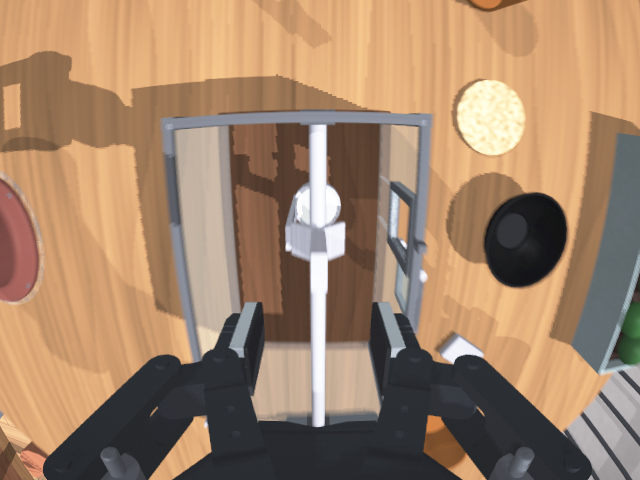

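View pics/side11c.png

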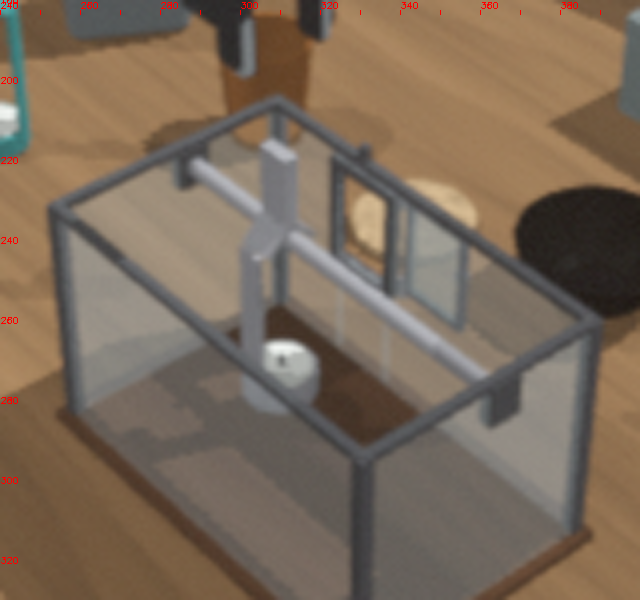

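Emit:
play_rows(
  slide=[
    [0,0,0],
    [0,0,0],
    [0,0,0],
    [0,0,0],
    [0,0,0],
    [0,0,0],
    [0,0,0],
    [0,0,0],
    [0,0,0],
    [0,0,0],
    [0,0,0],
    [0,0,0],
  ],
  yaw=[7.9,7.9,7.9,7.9,7.9,7.9,7.9,7.9,7.9,7.9,8,0],
  grip=[-0.3,-0.3,-0.3,-0.3,-0.3,-0.3,-0.3,-0.3,-0.3,-0.3,-0.3,-0.3],
)

```text
time: 13.4
tool_pos: [0.5169, 0.0587, 0.2858]
tool_rot: [-0.023, 0.024, -0.707, 0.707]
contact_force: [0.0, -0.3, -0.2]
gripper_width: 0.653
```

Emit:
play_rows(
  slide=[
    [0,0,3.5],
    [0,0,3.5],
    [0,0,3.5],
    [0,0,3.5],
    [0,0,3.5],
    [0,0,3.5],
    [0,2,3.5],
    [0,3,3.5],
    [0,3,3.5],
    [0,3,3.2],
    [0,2,0],
    [0,0,0],
  ],
  yaw=[0,0,0,0,0,0,0,0,0,0,0,0],
  grip=[-0.3,-0.3,-0.3,-0.3,-0.3,-0.3,-0.3,-0.3,-0.3,-0.3,-0.3,-0.3],
)

```text
time: 14.6
tool_pos: [0.5374, -0.2869, 0.1514]
tool_rot: [0.021, -0.026, 0.709, -0.705]
contact_force: [-0.5, 0.8, 0.3]
gripper_width: 0.65
```

Run:
```python
from h import *
shot('wrist','x')
s,R=st();to((.5402,-.2872,.016),s,R)
f=shot('wrist','12')
for x in (-.2,-.07,0,.07): print(wproj(pose((.5402,-.2872,.0652),(x,0,.026 if x>-.1 else .013)),f,s,R))
```

```text
t 14.65 p [ 0.5387 -0.287   0.154 ] th -86.16 ydir [-0.004  0.003 -1.   ] F [0.24 0.11 0.01] w 0.658 q [-0.61  0.09  1.72  0.    1.33  0.89]
slide cm [-0.2  13.8   0.07]
[317.15620009 419.73472315]
[317.52552813 318.73982608]
[317.78590893 235.43636048]
[318.05269498 138.38024944]
```

View pics/wrist12.png

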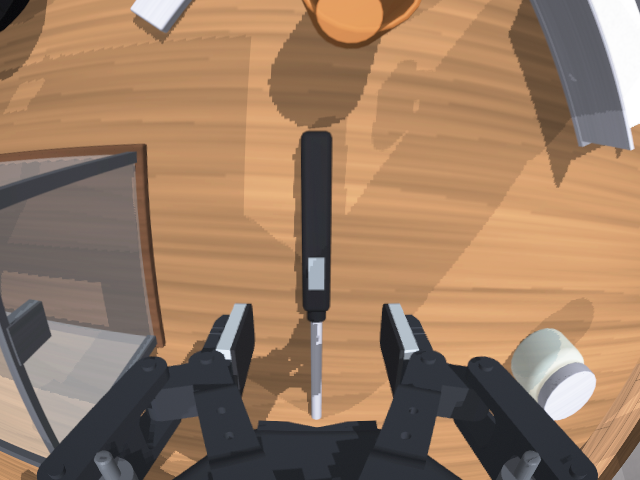

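Emit:
play_rows(
  slide=[
    [-0.5,2,0],
    [0,4,0],
    [0,4,0],
    [0,2.5,0],
    [0,1.1,0],
    [0,0,0],
    [0,0,0],
  ],
  yaw=[0,0,0,0,0,0,0],
  grip=[-0.3,-0.3,-0.3,-0.3,-0.3,-0.3,-0.3],
)

```text
time: 15.4
tool_pos: [0.5465, -0.2879, 0.0226]
tool_rot: [-0.025, 0.022, -0.706, 0.708]
contact_force: [0.1, 0.2, -0.1]
gripper_width: 0.65
```

Run:
```python
from h import *
f=shot('wrist','13')
s,R=st()
```

```text
t 15.45 p [ 0.5467 -0.2882  0.023 ] th -86.2 ydir [ 0.004 -0.003 -1.   ] F [ 0.79 -0.08  0.63] w 0.652 q [-0.61  0.26  1.77 -0.    1.1   0.9 ]
```

View pics/wrist13.png

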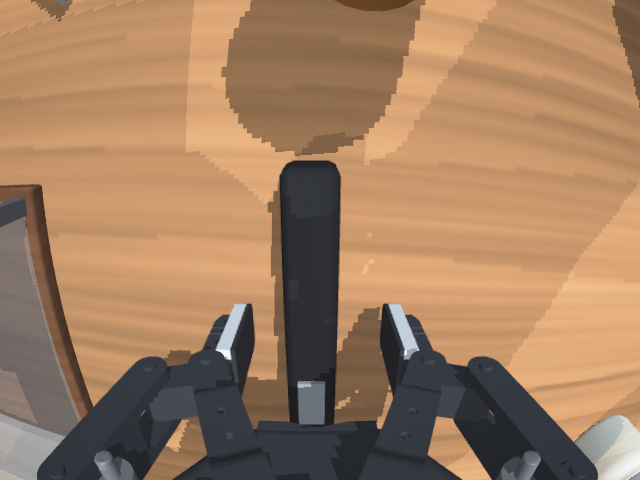

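Emit:
play_rows(
  slide=[
    [0,0.4,0],
    [0,0,0],
    [0,0,0],
    [0,0,0],
    [0,0,0],
    [0,0,0],
    [0,0,0],
  ],
  yaw=[0,0,0,0,0,0,0],
  grip=[-0.3,1,1,1,1,1,1],
)

```text
time: 16.15
tool_pos: [0.5453, -0.2875, 0.0168]
tool_rot: [-0.023, 0.023, -0.706, 0.707]
contact_force: [-0.1, 0.2, 4.2]
gripper_width: 0.24
```

Emit:
play_rows(
  slide=[
    [0,-1,0],
    [0,-3,0],
    [0,-4,0],
    [0,-4,0],
    [0,-4,0],
    [0,-4,0],
    [0,-3,0],
    [0,0,0],
  ],
  yaw=[0,0,0,0,0,0,0,0],
  grip=[1,1,1,1,1,1,1,1],
)

```text
time: 16.95
tool_pos: [0.5468, -0.2885, 0.2526]
tool_rot: [-0.026, 0.02, -0.705, 0.709]
contact_force: [0.6, -0.2, -1.8]
gripper_width: 0.244
```

Run:
```python
from h import *
f=shot('wrist','14');shot('side','14',(320,220,190,180),4)
s,R=st()
```

```text
t 17.05 p [ 0.5447 -0.2871  0.2462] th -86.24 ydir [ 0. -0. -1.] F [-0.82 -0.18 -2.98] w 0.244 q [-0.61  0.03  1.63 -0.    1.48  0.9 ]
```

View pics/wrist14.png

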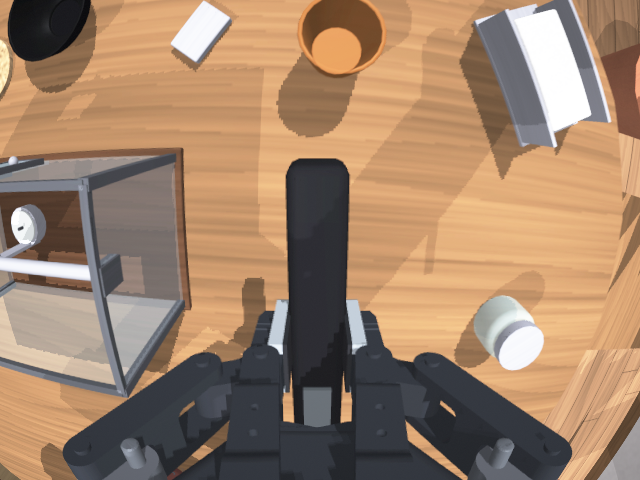

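View pics/side14c.png

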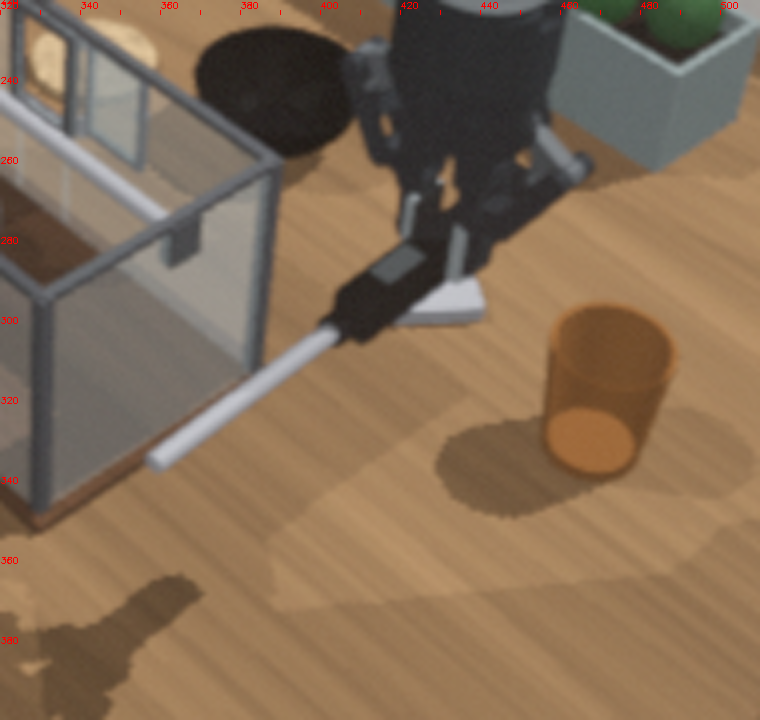

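Emit:
play_rows(
  slide=[
    [0,0,0],
    [0,0,0],
    [0,0,0],
    [0,0,0],
    [0,0,0],
    [0,0,0],
    [0,0,0],
    [0,0,0],
    [0,0,0],
    [0,0,0],
    [0,0,0],
    [0,0,0],
  ],
  yaw=[-7.9,-7.9,-7.9,-7.9,-7.9,-7.9,-7.9,-7.9,-7.9,-7.9,-8,0],
  grip=[1,1,1,1,1,1,1,1,1,1,1,1],
)

```text
time: 18.25
tool_pos: [0.5436, -0.2863, 0.2426]
tool_rot: [-0.503, 0.504, -0.499, 0.495]
contact_force: [0.3, 1.0, -0.6]
gripper_width: 0.244
```

Emit:
play_rows(
  slide=[
    [-2,0,-2],
    [-3,0,-2.5],
    [-2.5,0,-2],
    [-1.6,0,-0.8],
    [0,2,0],
    [0,2,0],
    [0,0,0],
    [0,0,0],
  ],
  yaw=[0,0,0,0,0,0,0,0],
  grip=[1,1,1,1,1,1,1,1],
)

```text
time: 19.05
tool_pos: [0.4699, -0.1968, 0.2048]
tool_rot: [-0.503, 0.503, -0.498, 0.496]
contact_force: [0.1, -0.3, 0.2]
gripper_width: 0.244
```

Run:
```python
from h import *
f=shot('wrist','15');shot('side','15',(260,170,190,180),4);shot('scene','15',(160,130,160,160),4)
s,R=st();to((.47,-.197,.205),s,R)
```

```text
t 19.2 p [ 0.4711 -0.1975  0.2071] th 0.71 ydir [ 0.001 -0.001 -1.   ] F [-0.63 -0.33 -1.11] w 0.24 q [-0.54 -0.2   1.91  0.    1.43 -0.56]
slide cm [-0.06  0.21 -0.11]
```

View pics/wrist15.png

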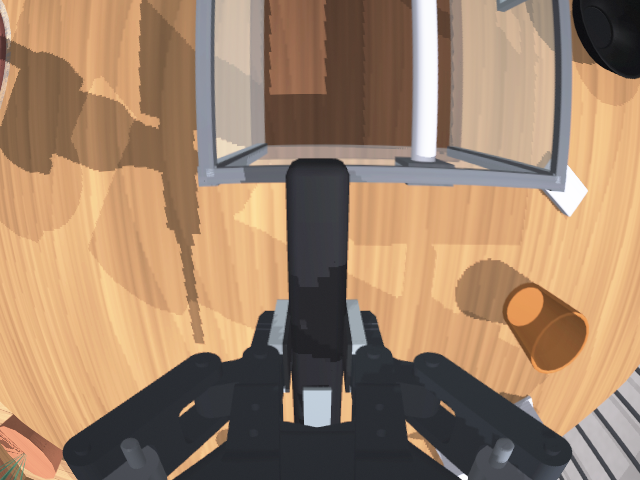

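View pics/side15c.png

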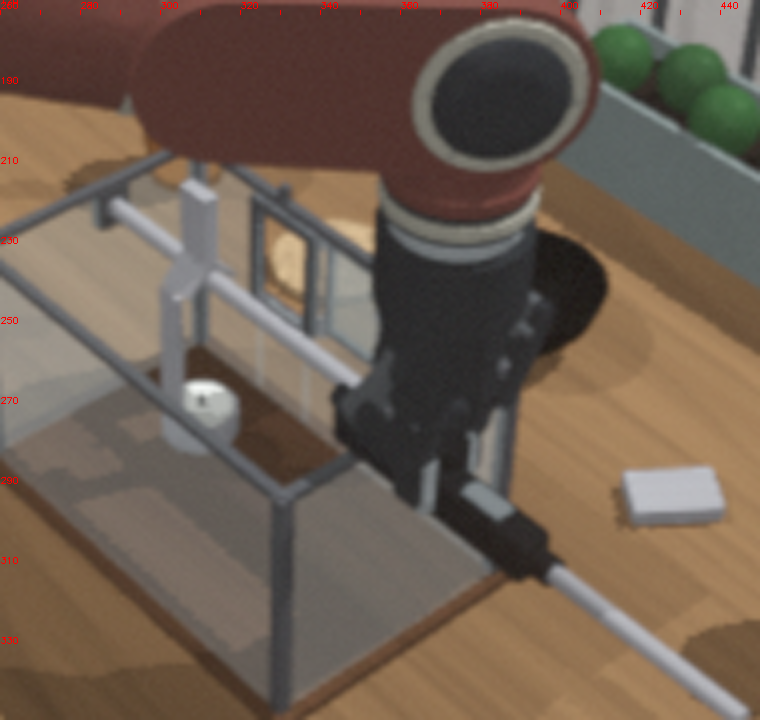

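View pics/scene15c.png

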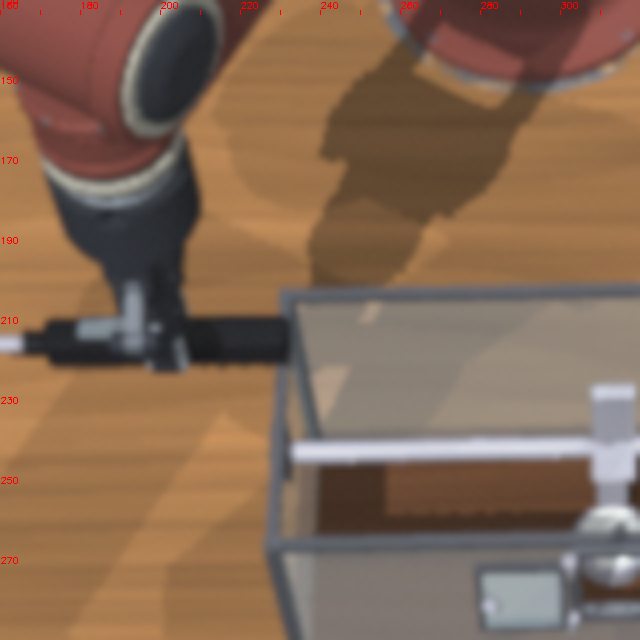

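Emit:
play_rows(
  slide=[
    [-0.8,0,0],
    [0,0.6,0],
    [0,0.6,0],
    [0,0.3,0],
    [0,0.3,0],
    [0,0,0],
  ],
  yaw=[0,0,0,0,0,0],
  grip=[1,1,1,1,1,1],
)

```text
time: 19.8
tool_pos: [0.4712, -0.1905, 0.1907]
tool_rot: [-0.503, 0.504, -0.495, 0.498]
contact_force: [-2.8, -2.5, 8.7]
gripper_width: 0.245
```

Emit:
play_rows(
  slide=[
    [0,0.3,0],
    [0,0.3,0],
    [0,0,0],
  ],
  yaw=[0,0,0],
  grip=[1,1,1],
)

```text
time: 20.1
tool_pos: [0.4715, -0.192, 0.1856]
tool_rot: [-0.502, 0.504, -0.494, 0.499]
contact_force: [-3.5, -7.6, 10.9]
gripper_width: 0.244
```

Run:
```python
from h import *
s,R=st();shot('side','16',(260,170,190,180),4)
```

```text
t 20.1 p [ 0.4715 -0.192   0.1856] th 0.75 ydir [ 0.003 -0.007 -1.   ] F [-3.53 -7.6  10.88] w 0.244 q [-0.53 -0.19  1.94 -0.    1.39 -0.54]
```

View pics/side16c.png

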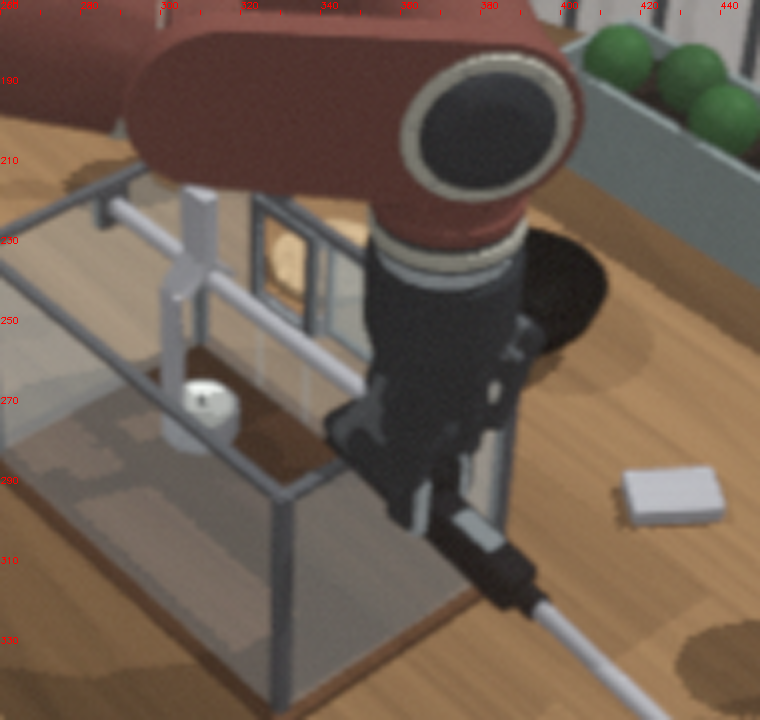

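Emit:
play_rows(
  slide=[
    [0,0.4,0],
    [0,0.4,0],
    [0,0.4,0],
    [-0.1,0.4,0],
    [0,0,0],
  ],
  yaw=[0,0,0,0,0],
  grip=[1,1,1,1,1],
)

```text
time: 20.65
tool_pos: [0.4717, -0.1929, 0.17]
tool_rot: [-0.501, 0.505, -0.493, 0.5]
contact_force: [-4.2, -13.1, 9.7]
gripper_width: 0.241
```

Run:
```python
from h import *
s,R=st();shot('side','17',(260,170,200,200),4)
```

```text
t 20.65 p [ 0.4717 -0.1929  0.17  ] th 0.74 ydir [ 0.003 -0.011 -1.   ] F [ -4.16 -13.06   9.71] w 0.241 q [-0.53 -0.18  1.95 -0.01  1.35 -0.54]
```

View pics/side17c.png

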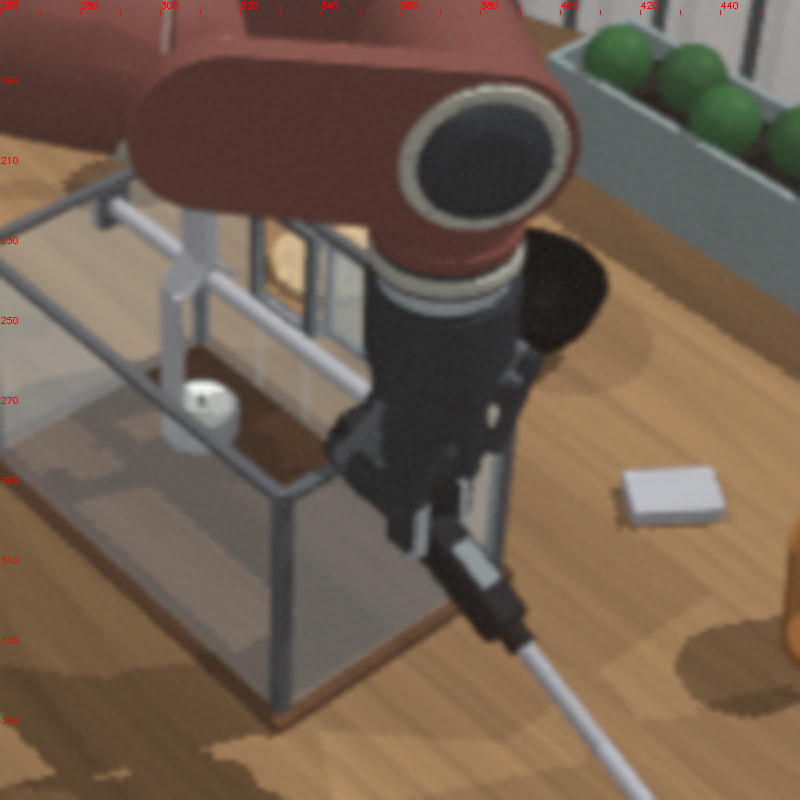

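Emit:
play_rows(
  slide=[
    [-0.2,0.4,0],
    [-0.2,0.4,0],
    [-0.2,0.4,0],
    [-0.2,0.4,0],
    [-0.1,0.3,0],
    [0,0,0],
  ],
  yaw=[0,0,0,0,0,0],
  grip=[1,1,1,1,1,1],
)

```text
time: 21.3
tool_pos: [0.4729, -0.1859, 0.152]
tool_rot: [-0.501, 0.505, -0.491, 0.503]
contact_force: [-0.7, -20.9, 9.1]
gripper_width: 0.24
```

Run:
```python
from h import *
s,R=st();shot('side','18',(260,170,200,200),4)
shot('scene','18',(140,130,160,160),4)
```

```text
t 21.3 p [ 0.4729 -0.1859  0.152 ] th 0.7 ydir [ 0.007 -0.016 -1.   ] F [ -0.73 -20.94   9.09] w 0.24 q [-0.52 -0.17  1.98 -0.01  1.32 -0.53]
```

View pics/side18c.png

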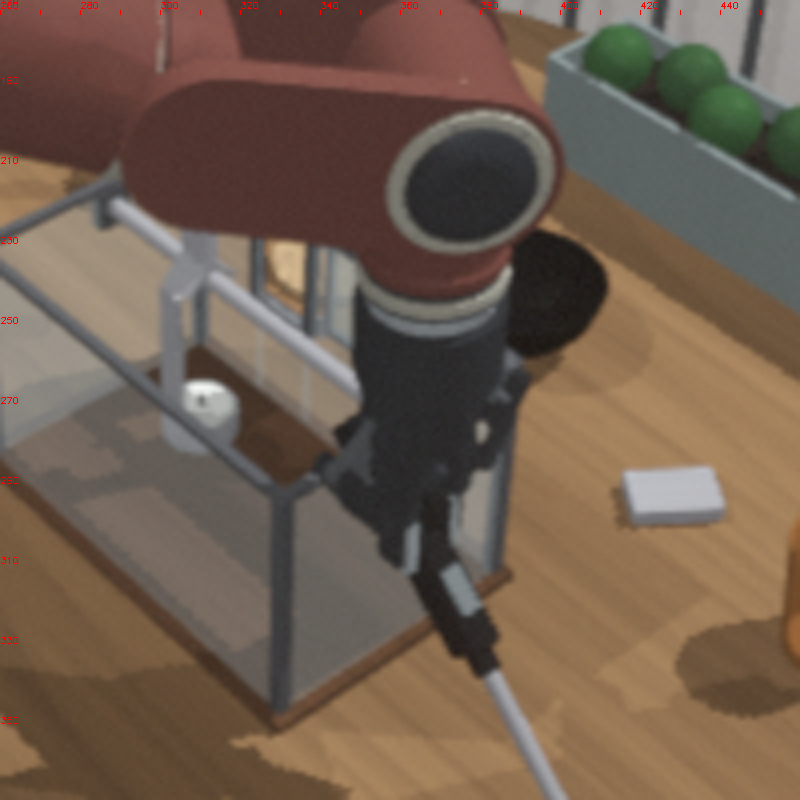

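View pics/scene18c.png

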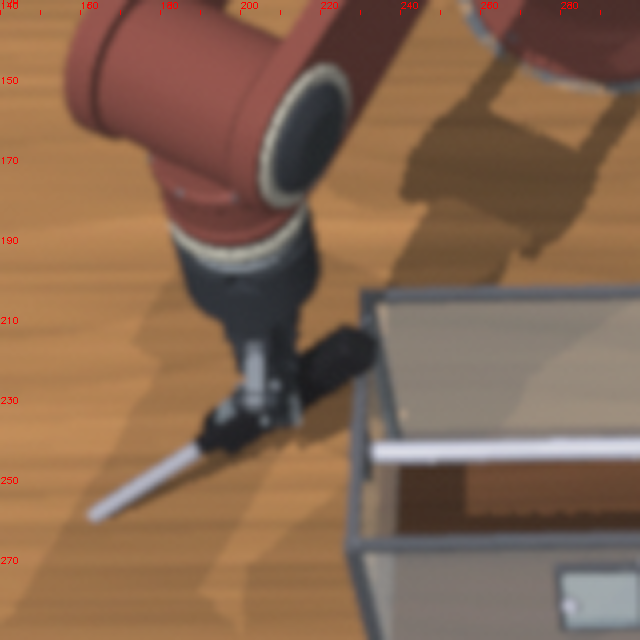

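Emit:
play_rows(
  slide=[
    [0.5,-0.5,0],
    [1,-1,0],
    [1,-3,0],
    [0,-4,0],
    [0,-4,0],
    [0,-3,0],
    [0,0,0],
    [0,0,0],
  ],
  yaw=[0,0,0,0,0,0,0,0],
  grip=[1,1,1,1,1,1,1,1],
)

```text
time: 22.2
tool_pos: [0.4707, -0.2042, 0.302]
tool_rot: [0.503, -0.503, 0.497, -0.497]
contact_force: [-0.7, -0.8, -1.1]
gripper_width: 0.244
```

Run:
```python
from h import *
shot('side','19',(330,150,160,150),5)
s,R=st()
shot('scene','19',(140,100,130,130),5)
st()
```

```text
t 22.25 p [ 0.4702 -0.2039  0.3004] th 0.77 ydir [-0.002  0.001 -1.   ] F [-0.42 -0.75 -0.71] w 0.242 q [-0.55 -0.25  1.8   0.    1.59 -0.57]
t 22.3 p [ 0.47   -0.2037  0.2996] th 0.77 ydir [-0.003  0.002 -1.   ] F [-0.32  0.07 -2.28] w 0.238 q [-0.55 -0.25  1.8   0.    1.59 -0.57]
```

View pics/side19c.png

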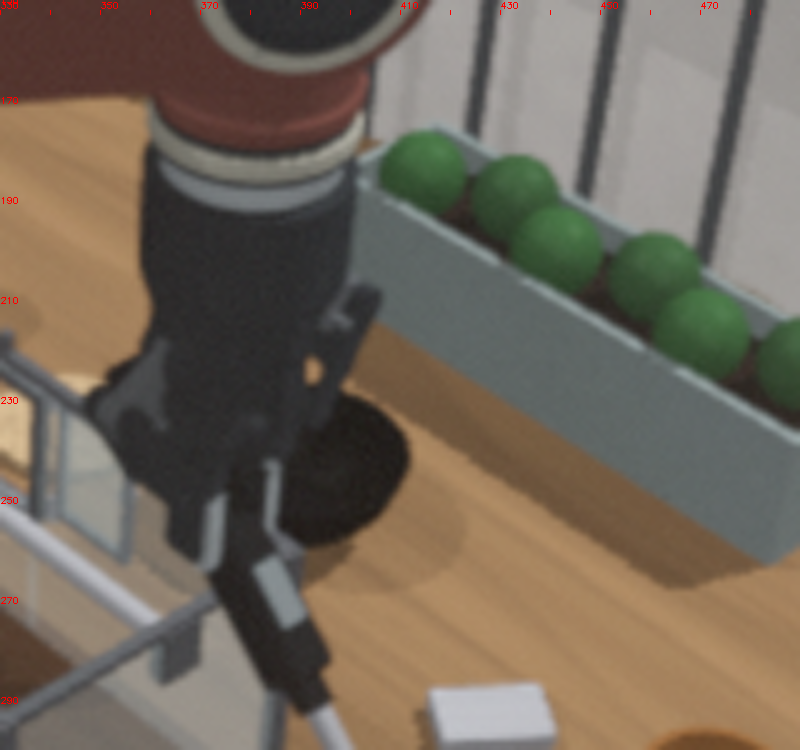

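View pics/scene19c.png

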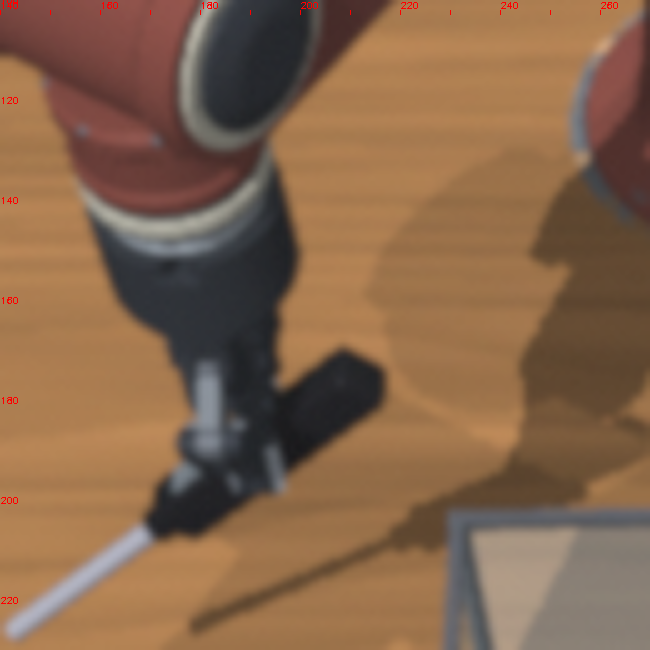

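Run:
```python
from h import *
crop(cv2.imread('pics/side19.png'),370,260,80,100,6,'pics/side19d.png')
```

```text
(no output)
```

View pics/side19d.png

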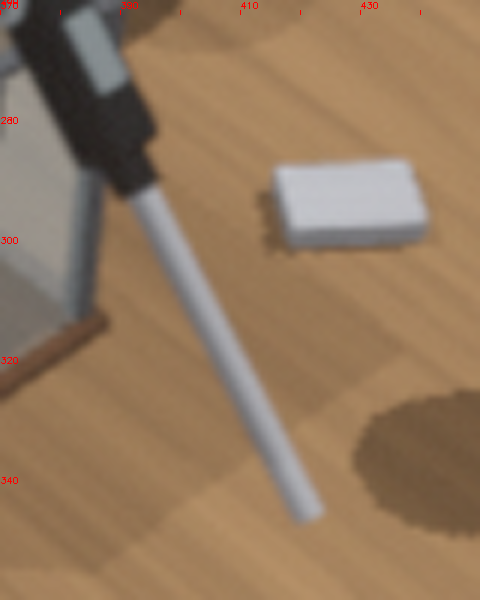

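Run:
```python
from h import *
def tri(a,b):
    f=lambda X:np.r_[proj('scene',X)-a,proj('side',X)-b]
    r=least_squares(f,[.5,-.3,.2]);return r.x,r.fun
t,e=tri([142.3,226],[421.7,345.8]);print(t,e)
b,e=tri([170,206.6],[394.2,292]);print(b,e)
d=t-b;L=np.linalg.norm(d);print(L,np.degrees(np.arcsin(-d[2]/L)),np.degrees(np.arctan2(d[1],d[0])))
tcp=np.array([.470,-.2037,.2996]);print(t-tcp, t-d/L*.2-tcp)
```

```text
[ 0.47279842 -0.3454487   0.16511597] [ 0.13826468 -0.07938003  0.12554286  0.03277765]
[ 0.47333934 -0.26275868  0.24507826] [ 0.50301085 -0.32502541  0.48918214  0.15487678]
0.11502999345694288 44.038610671557976 -90.37479499893571
[ 0.00279842 -0.1417487  -0.13448403] [0.0037389  0.00202253 0.00454456]
```

Emit:
play_rows(
  slide=[
    [0,-2,2],
    [0,0,3.5],
    [0,0,3.8],
    [0,0,3.8],
    [0,0,3.8],
    [0,0,3.8],
    [0,0,3.8],
    [0,0,3.5],
    [0,0,2.7],
    [0,0,0],
  ],
  yaw=[0,0,0,0,0,0,0,0,0,0],
  grip=[1,1,1,1,1,1,1,1,1,1],
)

```text
time: 23.3
tool_pos: [0.7791, -0.1993, 0.3158]
tool_rot: [-0.503, 0.505, -0.499, 0.494]
contact_force: [-1.6, -0.1, -2.0]
gripper_width: 0.245
```

Emit:
play_rows(
  slide=[
    [0,0,0],
    [0,0,0],
    [0,0,0],
    [0,0,0],
    [0,0,0],
    [0,0,0],
    [0,0,0],
    [0,0,0],
    [0,0,0],
    [0,0,0],
    [0,0,0],
    [0,0,0],
  ],
  yaw=[7.5,7.5,7.5,7.5,7.5,7.5,7.5,7.5,7.5,7.5,7.5,7.5],
  grip=[1,1,1,1,1,1,1,1,1,1,1,1],
)

```text
time: 24.5
tool_pos: [0.7764, -0.2, 0.3198]
tool_rot: [0.001, -0.004, 0.708, -0.707]
contact_force: [-0.6, -0.3, -1.4]
gripper_width: 0.244
```

Run:
```python
from h import *
s,R=st();to((.777,.061,.311),s,R)
```

```text
t 24.5 p [ 0.7764 -0.2     0.3198] th -89.56 ydir [-0.004  0.001 -1.   ] F [-0.58 -0.3  -1.38] w 0.244 q [-0.34  0.44  1.03 -0.    1.67  1.22]
slide cm [ -0.27   0.91 -26.1 ]
```

Emit:
play_rows(
  slide=[
    [0,0,-2],
    [0,0,-3.5],
    [0,0,-4],
    [0,0,-4],
    [0,0,-4],
    [0,0,-4],
    [0,0,-3],
    [0,0,-1.5],
    [0,0,0],
    [0,0,0],
  ],
  yaw=[0,0,0,0,0,0,0,0,0,0],
  grip=[1,1,1,1,1,1,1,1,1,1],
)

```text
time: 25.5
tool_pos: [0.7739, 0.0592, 0.3216]
tool_rot: [-0.005, 0.005, -0.707, 0.707]
contact_force: [0.4, -0.7, -0.8]
gripper_width: 0.244
```

Run:
```python
from h import *
shot('wrist','20')
s,R=st();to((.777,.061,.311),s,R)
shot('side','20',(260,120,180,150),4)
shot('scene','20',(250,170,130,130),5)
st()
```

```text
t 25.55 p [0.7741 0.0585 0.3217] th -89.28 ydir [-0.001 -0.001 -1.   ] F [-0.03 -0.77 -0.21] w 0.241 q [-0.02  0.38  1.11 -0.    1.66  1.54]
slide cm [-0.29  1.07 -0.25]
t 25.65 p [0.7743 0.0581 0.3219] th -89.34 ydir [-0. -0. -1.] F [-0.27  0.3  -1.03] w 0.244 q [-0.02  0.38  1.11 -0.    1.66  1.54]
```

View pics/wrist20.png

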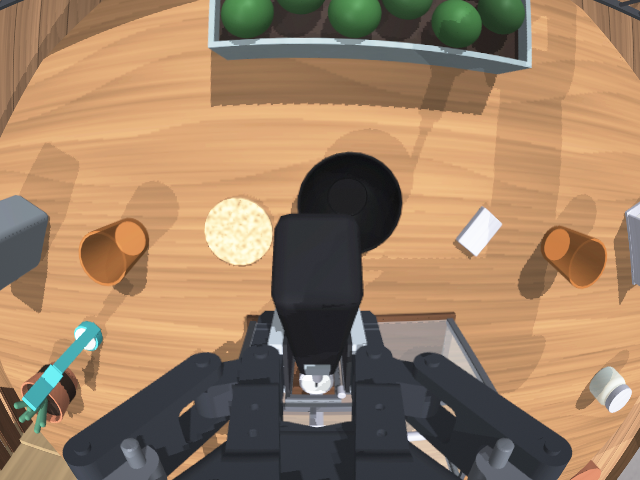

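View pics/side20c.png

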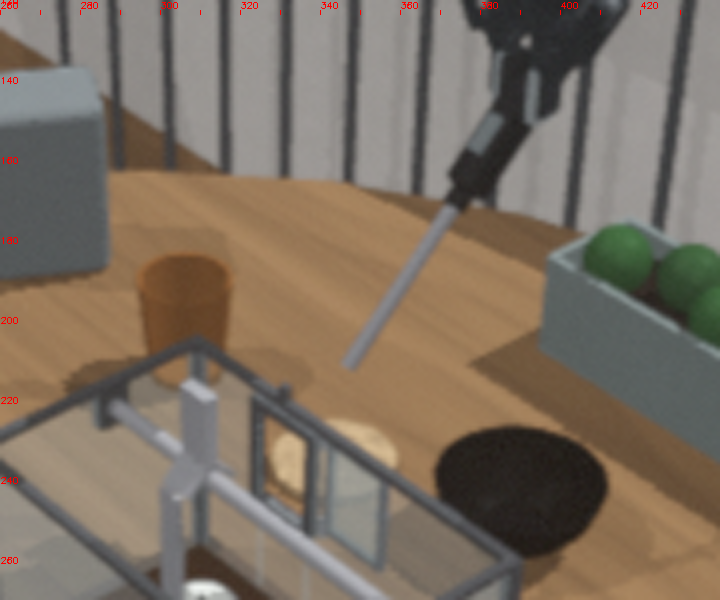

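View pics/scene20c.png

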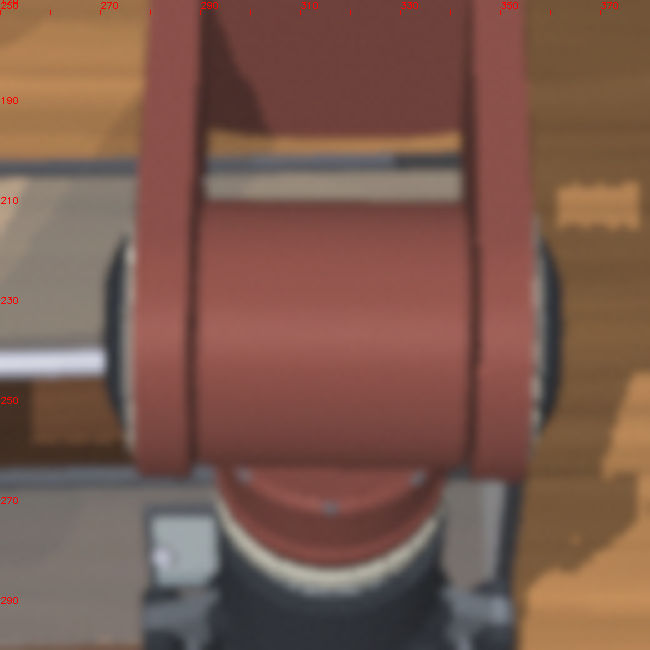

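Run:
```python
from h import *
crop(cv2.imread('pics/side20.png'),335,165,60,60,10,'pics/side20d.png')
for dy in (0,-.0044): print(proj('side',(.634,.0565+dy,.187)), proj('side',(.634+.118*.719,.0565+dy+.118*.009,.187+.118*.695)))
# hanger wick: observed in side11: 
print('wick pred',proj('side',(.517,.0592,.06)),proj('side',(.517,.055,.06)))
```

```text
[346.8198007 210.3678313] [373.48133058 170.20470779]
[347.99713674 211.173988  ] [374.71928675 170.93735211]
wick pred [309.6900067  268.16978472] [310.72604573 269.03181115]
```

View pics/side20d.png

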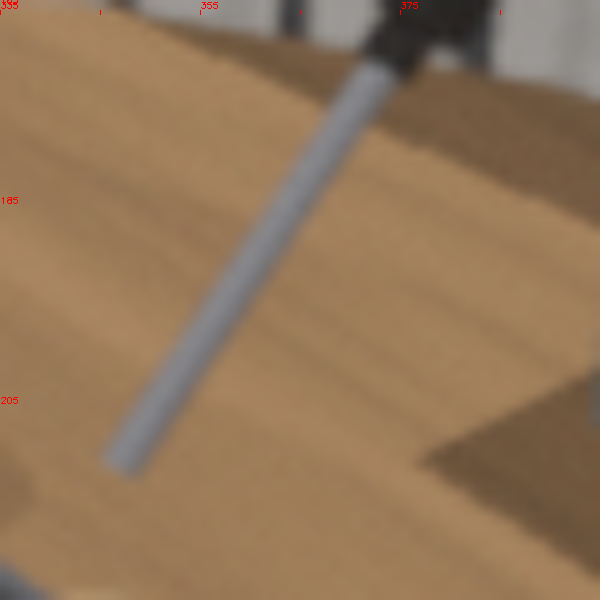

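Emit:
play_rows(
  slide=[
    [0,1.2,-0.4],
    [1,1,0],
    [1.5,1.45,0],
    [1.5,1.45,0],
    [1,1,0],
    [0,0,0],
    [0,0,0],
  ],
  yaw=[0,0,0,0,0,0,0],
  grip=[1,1,1,1,1,1,1],
)

```text
time: 26.35
tool_pos: [0.7242, 0.0628, 0.2607]
tool_rot: [0.004, -0.005, 0.707, -0.707]
contact_force: [-0.0, 0.0, -1.5]
gripper_width: 0.241
```

Run:
```python
from h import *
shot('side','21',(280,160,110,110),6)
s,R=st();to((.667,.0615,.205),s,R)
f=shot('wrist','21')
st()
```

```text
t 26.4 p [0.7248 0.0629 0.2615] th -89.27 ydir [ 0.001  0.    -1.   ] F [ 0.93 -0.37  0.1 ] w 0.241 q [-0.02  0.28  1.33  0.    1.53  1.54]
slide cm [5.78 5.65 0.06]
t 26.45 p [0.725  0.0629 0.262 ] th -89.26 ydir [ 0.002 -0.    -1.   ] F [-0.54  0.81 -1.11] w 0.24 q [-0.02  0.28  1.33  0.    1.53  1.54]
```

View pics/side21c.png

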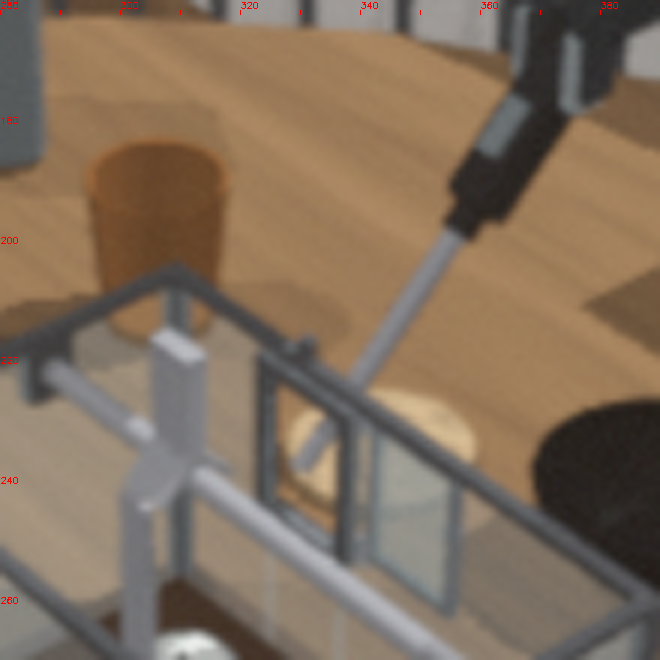

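View pics/wrist21.png

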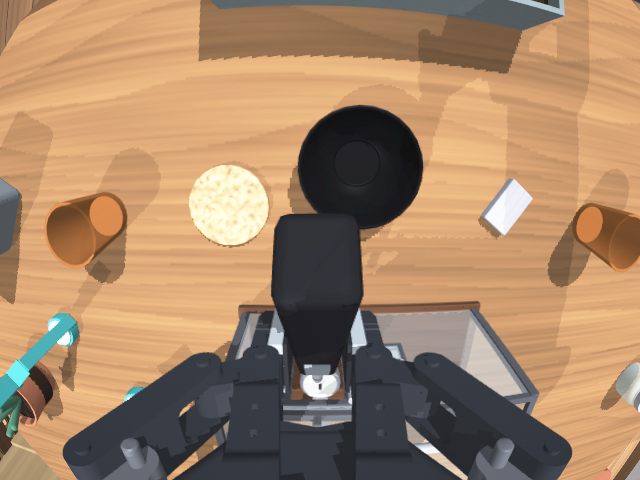

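Run:
```python
from h import *
L=(.5177,.0033,.0132)
print('door',proj('side',pose(L,(.07,.055,.125))))
for y in (.032,.078):
  for z in (.09,.16): print(y,z,proj('side',pose(L,(.07,y,z))))
print('tip pred',proj('side',(.725-.14,.0629-.0018-.0044,.262-.135)))
crop(cv2.imread('pics/wrist21.png'),270,340,100,80,8,'pics/w21c.png')
```

```text
door [331.26854965 236.97846062]
0.032 0.09 [337.08497641 252.21447701]
0.032 0.16 [337.58034134 230.21970287]
0.078 0.09 [325.27594317 243.39543023]
0.078 0.16 [325.38171729 221.55801815]
tip pred [331.32201078 237.14612006]
```

View pics/w21c.png

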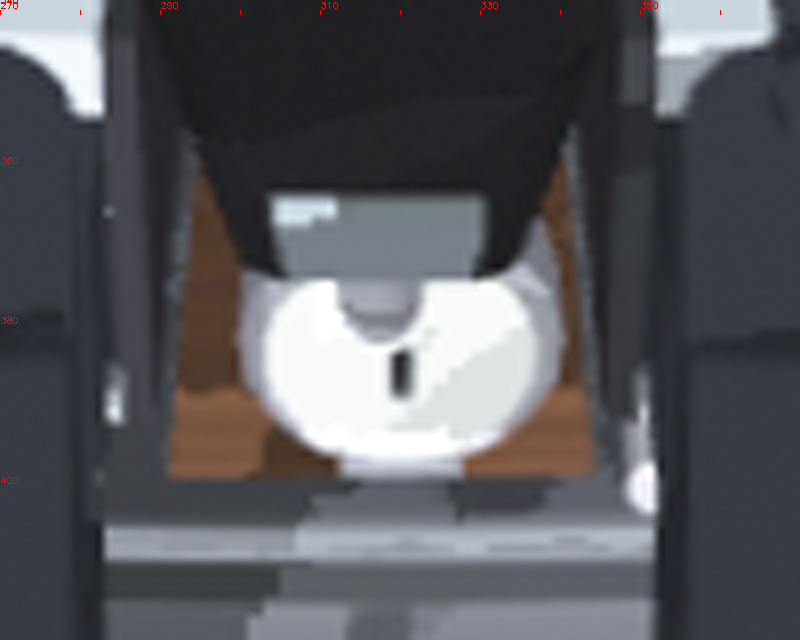

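Emit:
play_rows(
  slide=[
    [1,1,0.05],
    [1.2,1.2,0.05],
    [1.2,1.2,0],
    [1,1,0],
    [0.6,0.55,0],
    [0.3,0.3,0],
    [0,0,0],
    [0,0,0],
    [0,0,0],
  ],
  yaw=[0,0,0,0,0,0,0,0,0],
  grip=[1,1,1,1,1,1,1,1,1],
)

```text
time: 27.35
tool_pos: [0.672, 0.0615, 0.2095]
tool_rot: [-0.005, 0.004, -0.707, 0.707]
contact_force: [-0.0, -0.4, -1.1]
gripper_width: 0.241
```

Run:
```python
from h import *
shot('side','22',(280,190,100,100),7)
s,R=st();to((.667,.0615,.205),s,R)
f=shot('wrist','22',(270,330,100,80),8)
st()
```

```text
t 27.4 p [0.6719 0.0615 0.2094] th -89.24 ydir [ 0.001  0.    -1.   ] F [ 1.19 -0.32 -2.18] w 0.244 q [-0.02  0.19  1.52  0.    1.43  1.54]
slide cm [ 0.49  0.43 -0.01]
t 27.45 p [0.6717 0.0615 0.2092] th -89.24 ydir [ 0.001 -0.    -1.   ] F [-0.29 -0.04 -0.93] w 0.245 q [-0.02  0.19  1.52  0.    1.43  1.54]
```

View pics/side22c.png

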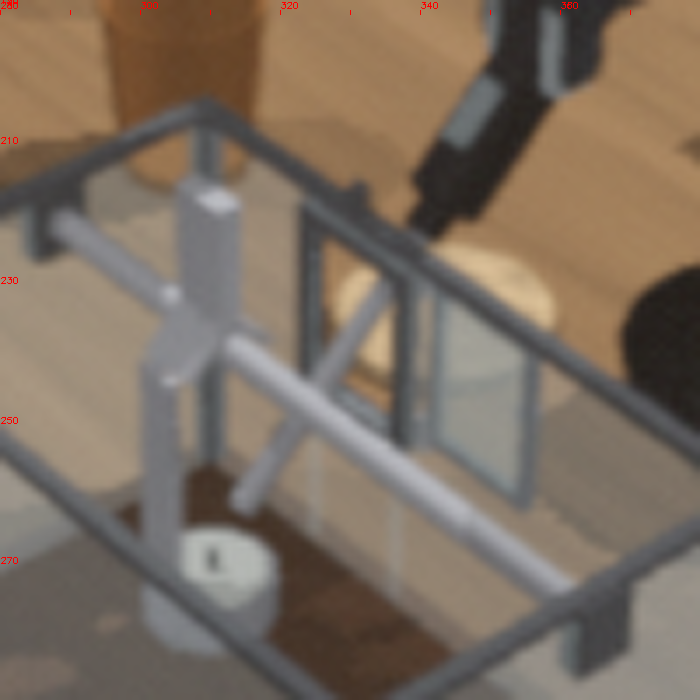

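View pics/wrist22c.png

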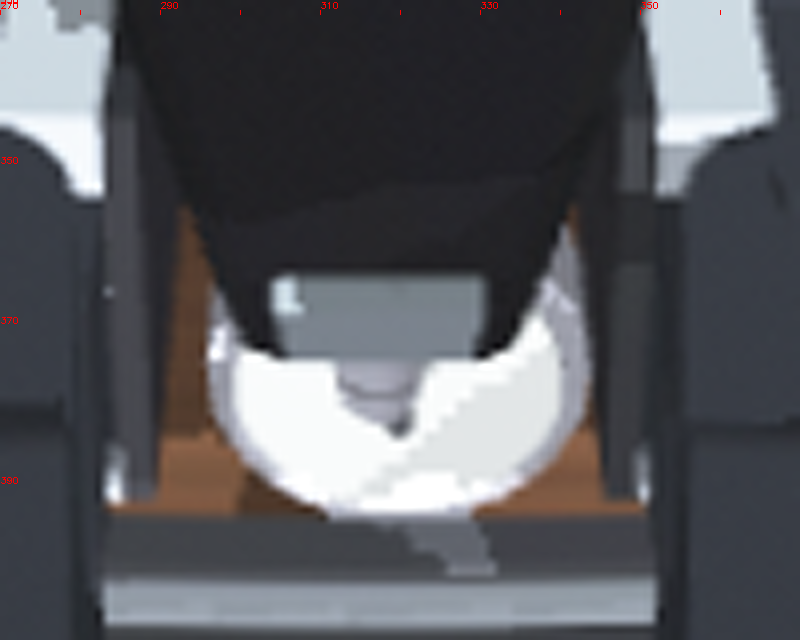

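Run:
```python
from h import *
w=np.array([.517,.055,.06]);p=proj('side',w);print(p)
for d in ((.0147,0,.014),(.0147,.002,.014),(.01,.002,.01),(.012,.002,.01)): print(d,proj('side',w+d)-p)
```

```text
[310.72604573 269.03181115]
(0.0147, 0, 0.014) [ 4.52591889 -6.64243815]
(0.0147, 0.002, 0.014) [ 4.02757113 -7.04799228]
(0.01, 0.002, 0.01) [ 2.57894024 -5.06702144]
(0.012, 0.002, 0.01) [ 3.2015701 -5.3992186]
```

Emit:
play_rows(
  slide=[
    [0.2,0.2,0.1],
    [0.2,0.2,0.1],
    [0,0,0],
    [0,0,0],
    [0,0,0],
    [0,0,0],
  ],
  yaw=[0,0,0,0,0,0],
  grip=[1,1,1,1,1,1],
)

```text
time: 28.05
tool_pos: [0.6673, 0.0595, 0.2047]
tool_rot: [-0.005, 0.005, -0.707, 0.707]
contact_force: [0.2, -0.0, -1.3]
gripper_width: 0.244
```

Run:
```python
from h import *
shot('side','23',(280,190,100,100),7)
s,R=st()
f=shot('wrist','23',(270,330,100,80),8)
st()
```

```text
t 28.1 p [0.6673 0.0595 0.2047] th -89.24 ydir [ 0.  0. -1.] F [-0.09  0.28 -0.71] w 0.238 q [-0.02  0.18  1.54  0.    1.42  1.54]
t 28.15 p [0.6673 0.0595 0.2047] th -89.23 ydir [ 0.  0. -1.] F [-0.62 -0.69 -1.01] w 0.241 q [-0.02  0.18  1.54  0.    1.42  1.54]
```

View pics/side23c.png

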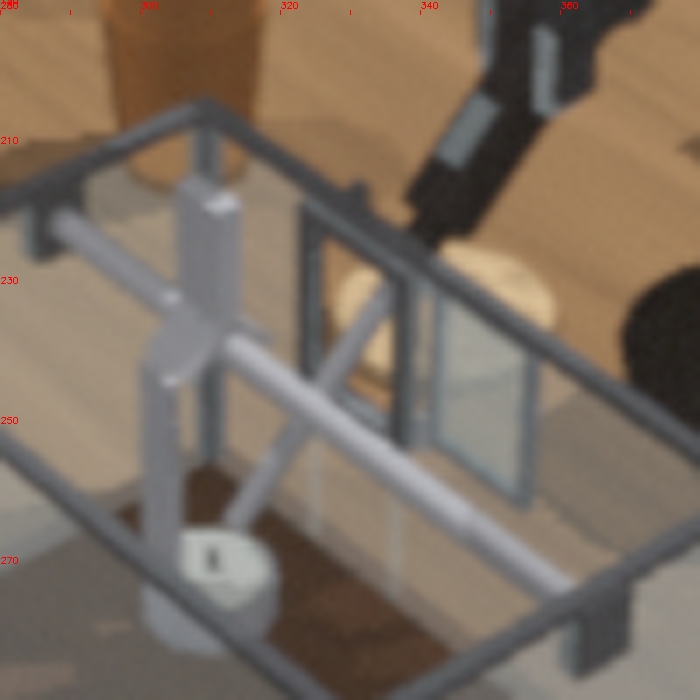

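View pics/wrist23c.png

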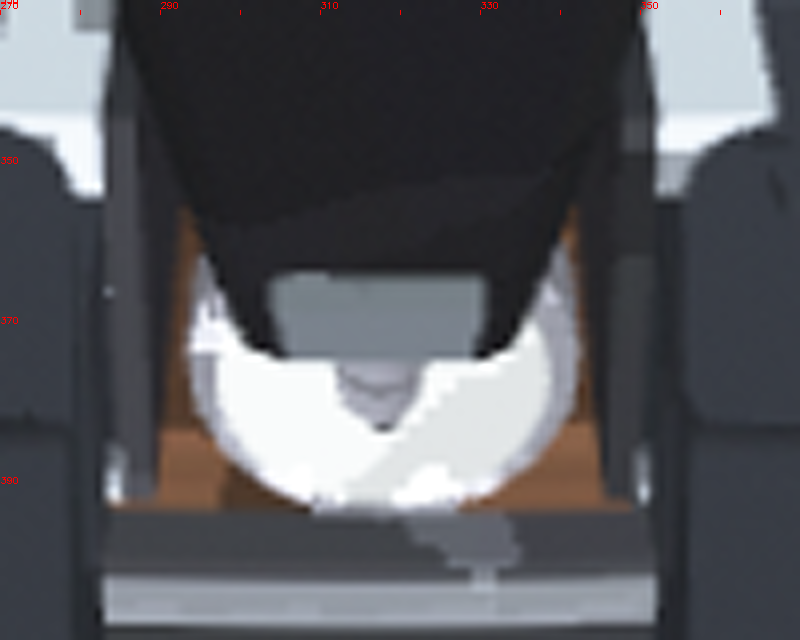

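Run:
```python
from plant import workorder
print(workorder.job_done())
from h import *
st()
```

```text
the job is handed in; nothing more can be done
None
the job is handed in; nothing more can be done
```

I handed the job in at about 28 s. `job_done()` reports no verdict, so whether it passed is not confirmed.

- **Hanger:** I hooked it on the rail about 60 mm to the -y side of the middle and slid it along under light contact. I then let go about 1–2 mm from the engraved mark. It hung straight afterwards and looked unmoved in the last side picture.
- **Lighter:** The tool can't tilt, so I gripped the handle at its centre and turned it in the jaws by pressing its tail on the lantern's far (-y) end wall. The force there peaked at about 23 N, and the nozzle measured 44° down afterwards. I then carried it to the doorway and slid the nozzle in along its own axis.
- **Last checks:**
  - The arm was at rest, with the lighter still gripped.
  - The tip was an estimated 14 mm from the wick.
  - The neck was an estimated 6 mm from the doorway centre by the planned geometry.
  - The force readings were no different from carrying the lighter free, so I saw no sign of contact.

Two things are less certain. The tip-to-wick distance comes from the arm's position and the side and wrist views, because the arm hid it from the scene camera. The two estimates of tip height above the wick differ by about 4 mm (10 mm planned, 6 mm from the side view). The tool reading and the cameras also disagreed by 2–4 mm throughout. I did not measure the bystanders again at the end, but no move came near them.

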